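# Load the tempering furnace and reset its tripped switch

## Task

The bench furnace has tripped: first of all push its red switch lever from the tripped middle position fully to off, towards the robot. Then lift the lid off by its knob and set it flat on the fire-clay tile, pull every blade insert out of the sprung clip strip and put them all in the furnace pot, and put the lid back so that it sits down properly in the mouth of the pot. Last, throw the switch lever fully on, towards the furnace, and leave the other things on the bench where they are.

Things in the scene. Friction and masses are not known exactly. Their poses are not given: they have to be found in the camera images.
- furnace: Round grey bench-top pot furnace, fixed, 240 mm across, with a white control box joined to its front. Origin on the pot's vertical axis at bench level; its x axis points from the control box through the pot (away from the robot), z up. The control box is 90 x 130 mm in plan, 105 mm high, centred at x = -185 mm; on it is the black switch housing, 62 x 42 mm, its top 125 mm above the bench.
- pot_floor (a point): Centre of the pot's flat floor, 82 mm above the bench and 93 mm below the rim. The open round pot is 170 mm across inside, its wall 35 mm thick.
- switch (a joint): Angle of the red switch lever, rad: near 0 (upright) = tripped, -0.6 = fully off, leaning towards the robot (furnace -x), +0.6 = fully on, leaning towards the furnace (+x). The paddle is 14 mm wide (along furnace y), 8 mm thick and reaches 50 mm from its axis. It needs 2 to 3 N near its end and stays where it is left.
- switch_pivot (a point): Point on the switch lever's axis (parallel to the furnace's y), 123 mm above the bench. From here to the furnace jacket is 65 mm along x.
- switch_tip (a point): Middle of the free end of the red switch lever.
- lid: The loose furnace lid, 0.55 kg: a steel disc 216 mm across and 12 mm thick; under it a white plug 160 mm across and 6 mm deep that drops into the mouth of the pot. Origin at the centre of the plug's underside.
- lid_knob (a point): Centre of the lid's black round knob head (34 mm across, 18 mm high, 16 mm clear above the disc), the place to grasp; z is the lid's axis. 43 mm above the plug's underside: 212 mm above the bench when the lid sits home on the pot, 58 mm when it lies on the tile.
- tile: Square cream-coloured fire-clay tile for the lid, 220 x 220 x 15 mm, fixed on the bench; origin at the centre of its underside.
- strip: Clip strip, fixed: aluminium foot and a row of blue blocks, 310 mm long (own y), 34 wide, 36 high; origin at the centre of its underside. Five clips at y = -92, -46, 0, 46, 92 mm, each a pair of sprung steel noses closing along x on an insert's tang. An insert stands upright, shoulders on the blocks; it comes straight up against the noses with a pull of about 9 to 15 N, free after about 10 mm.
- insert0_mid (a point): Blade insert of hardened steel, 0.15 kg; may be absent. Point at its centre, 33 mm above its foot; total height 66 mm. Own x = thickness, y = width, z = up. Dark head 12 thick, 40 wide, with flat sides from 5 mm below this point to 27 above, then a V edge 6 high. Bright tang below: 22 wide, 7 thick (11 at its bead), 28 long. In its clip this point is 41 mm above the bench.
- insert1_mid (a point): Another blade insert, same as insert0; may be absent.
- insert2_mid (a point): Another blade insert, same as insert0; may be absent.
- insert3_mid (a point): Another blade insert, same as insert0; may be absent.
- insert4_mid (a point): Another blade insert, same as insert0; may be absent.
- file: Flat file with a blue handle lying on the bench, 250 mm; not part of the job. Origin on its underside.
- brush: Bench brush with a wooden handle, 200 mm; not part of the job.
- square: Steel try square, 140 x 90 mm, lying on the bench; not part of the job.
- tongs: Furnace tongs, 255 mm, lying on the bench; not part of the job.

How it is judged:
On the way, in this order (a step that is already met when the one before it is completed fails the run):
1. the tripped switch lever is pushed fully off (value of joint switch below -0.5 rad), for 0.2 s.
2. the lid lies flat on the fire-clay tile (horizontal distance between lid_knob and tile below 0.06 m and z of lid_knob in the frame of tile below 0.063 m and angle between lid_knob's own z axis and vertical below 0.06 rad), for 0.2 s.
3. every insert is in the furnace pot (horizontal distance between each of insert0_mid, insert1_mid, insert2_mid, insert3_mid, insert4_mid and furnace below 0.085 m and z of insert0_mid in the frame of furnace between 0.08 and 0.15 m and z of insert1_mid in the frame of furnace between 0.08 and 0.15 m and z of insert2_mid in the frame of furnace between 0.08 and 0.15 m and z of insert3_mid in the frame of furnace between 0.08 and 0.15 m and z of insert4_mid in the frame of furnace between 0.08 and 0.15 m), for 0.2 s.
4. the lid sits home on the pot (horizontal distance between lid_knob and furnace below 0.012 m and z of lid_knob in the frame of furnace between 0.207 and 0.2155 m and angle between lid_knob's own z axis and vertical below 0.04 rad), for 0.2 s.
5. the switch lever is thrown fully on (value of joint switch above 0.5 rad), for 0.2 s.
At the end, for the whole second after the job is handed in: The switch lever is fully on (above 0.5 rad), every insert present lies inside the pot (its centre within 85 mm of the pot's axis, below the lid), and the lid is at rest, seated in the pot's mouth: knob within 12 mm of the axis, 212 mm above the bench to within 4 mm, level within 0.04 rad (all of step 3 and all of step 4 and value of joint switch above 0.5 rad and linear speed of lid below 0.02 m/s); the robot touches nothing.
It fails at once if another thing on the bench is shoved aside by more than 5 cm (distance of any of file, brush, square, tongs from where it was at the start of the episode above 0.05 m).
Of insert0, insert1, insert2, insert3, insert4 only 3 to 5 are there at a start; the rules pass over those that are not, and their reading is None.
At some moment in a run one of lid may be knocked a few centimetres aside while the robot is not near it.
Once in a run the grip may slacken for a moment while it holds something.
It also fails if it takes over 210 s, if anything falls off the work surface, if the arm or the gripper's body presses on something with over 40 N, if the wrist force passes 120 N, or if a joint passes its speed limit or range.

## Robot

A 6-joint arm with a two-finger parallel gripper is mounted at the origin on the work surface. World frame = base frame: x ahead of the robot, y to its left, z up, the work surface at z = 0. Lengths are in m, angles in rad, forces in N, time in s.
With the tool pointing down it reaches from about 0.375 to 0.9 m from the base axis. Payload 3.1 kg.
Tool frame: the origin (TCP) lies midway between the tips of the shut fingers; the grasp point (between the pads) lies 19 mm behind it; z points along the fingers, x is the direction in which the jaws open and shut, and the axes are right-handed (so a half turn about z gives the same grasp; the last joint's range is limited). The gripper opens to 87 mm and grips with 3 to 60 N. Pads are 19 mm wide; open, the fingers measure 117 mm over their backs; the gripper's body (75 mm by 190 mm) begins 51 mm behind the grasp point.
Start: joints at [1.165, 0.527, 1.433, -0, 1.181, -0.178], TCP at [0.14, 0.609, 0.223] pointing down, gripper open.
Joint ranges: [-3.08, 3.08], [-0.75, 2.2], [0.22, 2.44], [-1.43, 4.57], [0, 2.65], [-2.85, 2.85]. Speed limits (rad/s): [2.79, 2.79, 3.14, 3.14, 3.14, 3.14].

## Interface

Orientations are given as a unit quaternion [x, y, z, w].
In Python, from rig import * gives the robot as it stands.
- The arm moves only by the tool drive_tool, never from a script. Its argument "plan" is a list of rows, each an object with "offset": the shift along the tool's x, y, z in cm, a list of three; "delta_rot": the turn, a rotation vector about the tool's x, y, z in degrees, a list of three; "jaw": the finger opening in cm, from 0 to 8.7. In form: [{"offset": [dx, dy, dz], "delta_rot": [wx, wy, wz], "jaw": jaw}, ...]. A call has exactly 8 rows; each row is the pose to reach, as a shift and turn from the pose commanded when the call began, along the tool's axes at that moment; what a row does not reach only later rows make up. A row lasts 1/12 s, in which the tool goes at most 41.7 mm and 7.16 degrees, less where a joint would pass 70% of its speed; a pose out of reach is approached as far as the arm can. A call with a gripper value outside its range is refused whole. The fingers move at their own pace and stop on an object; "squeeze" is the grip in N (left out, the last holds). Time passes only in rows, so rows that repeat a pose let the fingers close, or fill a call up. It gives the time, the measured TCP pose, the force and the opening at its end, in the units of the state.
- get_obs(): the state, without advancing time (a new reading comes with each control period).
- camera(name): name is "scene" or "top"; returns the picture (400x640x3 uint8, red, green, blue); there is no depth.
- calibration(name): a dict with "K" (3x3 intrinsics, pixels), "pose" (4x4, takes a point from camera to world coordinates). Camera axes: x right, y down, z forward; pixel columns grow to the right and rows downward; lengths in m; the calibration is good to about 2 mm. A picture is of the moment at which its call begins. calibration takes no time and is no camera call.
- hand_in(): hands the job in, once; it reports no verdict.
The state is a dict: "time": time; "q": joint angles; "joint_velocities": joint speeds; "joint_torque": joint torques, N m; "position": TCP position; "tool_rot": TCP orientation; "ft_force": force on the tool from outside, world axes, zero at the start; "moment": the same for the moment, N m; "grip_width": finger opening in m.
Only numpy, scipy, OpenCV 4.12 (cv2) and the standard library are available. Lean on these libraries where they do the work, as an engineer would, in place of code of your own. Each camera call takes 0.05 s, during which the arm holds its last target.

## Working session

There is one attempt and no reset: what is moved stays moved. The work goes in short steps, Python scripts to look and compute and a tool call to move; the robot and the scene stay as the last step left them, time stands still between calls to the robot, and variables do not carry over. Pictures are saved under pics/ and viewed, and the job is handed in when it is done.

Besides the shell and the picture viewer there is one more tool, called after "Call:" as name(argument=value, ...) on one line, values as JSON. drive_tool: Moves the arm, as the interface text tells. Its arguments: {"type":"object","properties":{"plan":{"type":"array","items":{"type":"object","properties":{"offset":{"type":"array","items":{"type":"number"}},"delta_rot":{"type":"array","items":{"type":"number"}},"jaw":{"type":"number"}}}},"squeeze":{"type":"number"}},"required":["plan"]}

```bash
ls; mkdir -p pics; python3 - <<'E'
from rig import *
import cv2
print(get_obs())
for n in("scene","top"):
    c=calibration(n);print(n,c["K"],c["pose"])
    cv2.imwrite(f"pics/{n}0.png",camera(n)[:,:,::-1])
E
```

```text
pics
{'time': 0.0, 'q': array([ 1.16550439e+00,  5.28503794e-01,  1.43391669e+00, -8.76018666e-06,
        1.18142256e+00, -1.78509271e-01]), 'joint_velocities': array([ 8.63030081e-04,  1.87154025e-03,  4.33997933e-04,  7.55338581e-05,
       -5.27231208e-04,  1.59315907e-04]), 'joint_torque': array([-2.14909815e-03, -4.40039599e+01, -1.76588291e+01,  6.31267671e-02,
        5.82250650e-02, -1.39302292e-04]), 'position': array([0.14020541, 0.60829925, 0.22154397]), 'tool_rot': array([ 7.82572341e-01,  6.22558644e-01, -9.89022643e-04,  5.36583703e-04]), 'ft_force': array([-0.33941295, -0.27657477,  0.33597677]), 'moment': array([-0.0035573 ,  0.01712769, -0.01201936]), 'grip_width': 0.08726687139372932}
scene [[464.53668503   0.         318.89064838]
 [  0.         464.53668503 191.64021469]
 [  0.           0.           1.        ]] [[-0.71111045  0.46699333 -0.52558458  1.22809702]
 [ 0.70307736  0.47449125 -0.52966053  0.70861123]
 [ 0.00203735 -0.74617376 -0.66574813  1.05623257]
 [ 0.          0.          0.          1.        ]]
top [[432.03384659   0.         321.29274095]
 [  0.         432.03384659 199.09713687]
 [  0.           0.           1.        ]] [[-0.01780909 -0.99703628  0.07484309  0.42476959]
 [-0.9998196   0.01726437 -0.00791882  0.01927143]
 [ 0.00660323 -0.07497061 -0.99716388  1.34834581]
 [ 0.          0.          0.          1.        ]]
```

View pics/scene0.png

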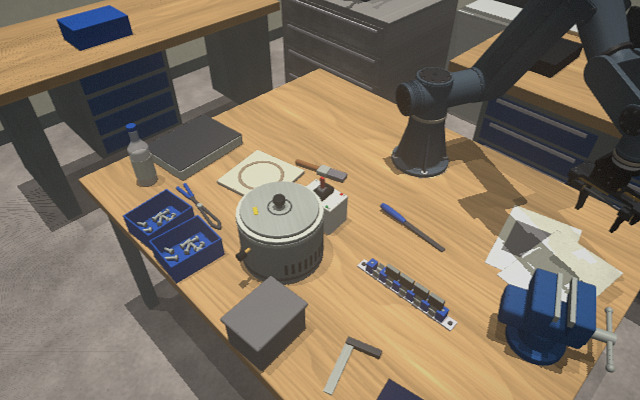

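View pics/top0.png

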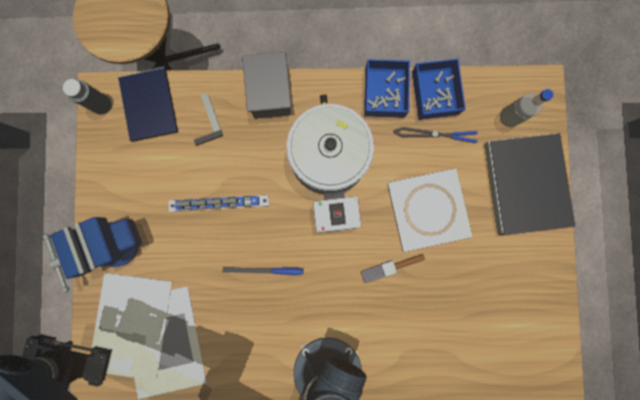

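The scene view shows the furnace at about (280,225), the tile at (260,172), and the strip at (405,295). In the top view the knob is at (330,146), the tile at (430,210), and the strip runs from (170,205) to (268,202). I'll zoom in next.

```bash
cat > h.py <<'E'
import numpy as np, cv2
from rig import *
def ray(n,u,v):
    c=calibration(n);P=np.array(c["pose"]);K=np.array(c["K"])
    d=P[:3,:3]@np.linalg.inv(K)@np.array([u,v,1.]);return P[:3,3],d/np.linalg.norm(d)
def onz(n,u,v,z):
    o,d=ray(n,u,v);return o+d*(z-o[2])/d[2]
def two(uv1,uv2):
    o1,d1=ray("scene",*uv1);o2,d2=ray("top",*uv2)
    A=np.stack([d1,-d2],1);s=np.linalg.lstsq(A,o2-o1,rcond=None)[0]
    a=o1+s[0]*d1;b=o2+s[1]*d2;return (a+b)/2,np.linalg.norm(a-b)
def proj(n,p):
    c=calibration(n);P=np.array(c["pose"]);K=np.array(c["K"])
    q=P[:3,:3].T@(np.asarray(p)-P[:3,3]);q=K@q;return q[:2]/q[2]
def crop(img,x0,y0,x1,y1,f,name):
    c=cv2.resize(img[y0:y1,x0:x1],None,fx=f,fy=f,interpolation=cv2.INTER_CUBIC);cv2.imwrite(name,c)
E
python3 - <<'E'
from h import *
t=cv2.imread("pics/top0.png");s=cv2.imread("pics/scene0.png")
crop(t,270,90,470,240,4,"pics/t_a.png")
crop(t,160,185,280,225,6,"pics/t_b.png")
crop(s,210,140,360,290,4,"pics/s_a.png")
crop(s,345,190,465,340,4,"pics/s_b.png")
E
```

```text
(no output)
```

View pics/t_a.png

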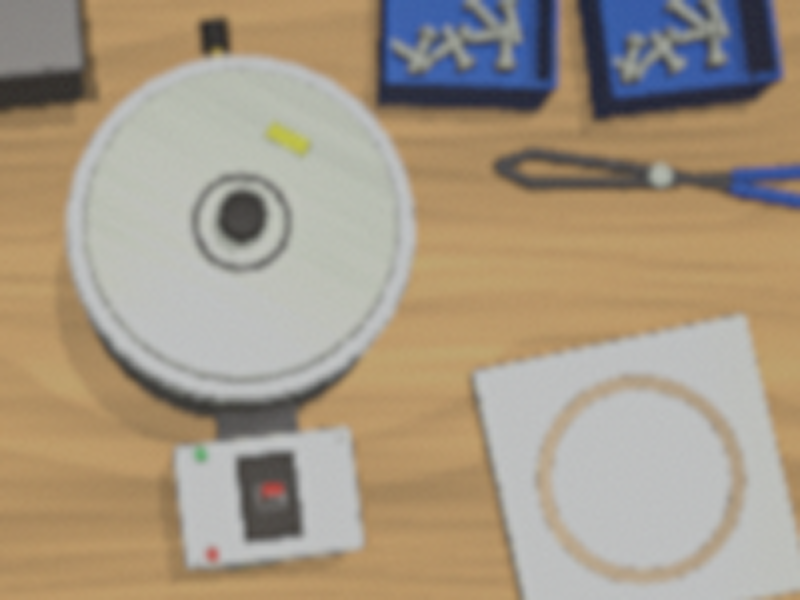

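View pics/t_b.png

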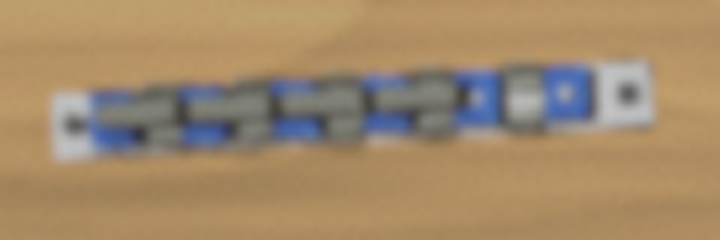

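View pics/s_a.png

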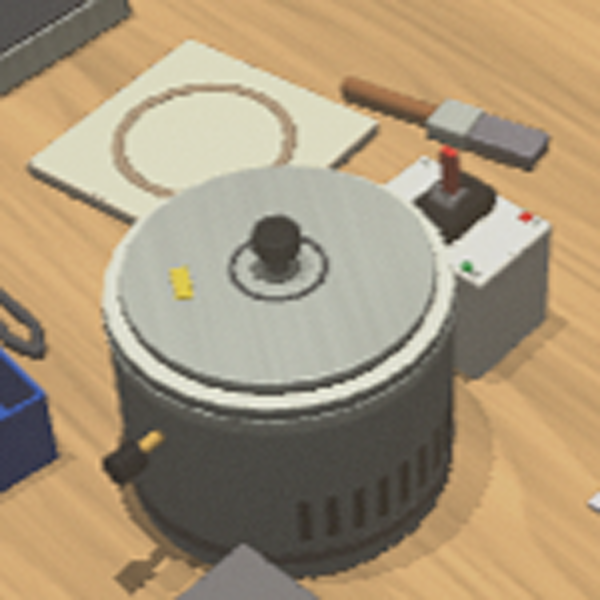

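View pics/s_b.png

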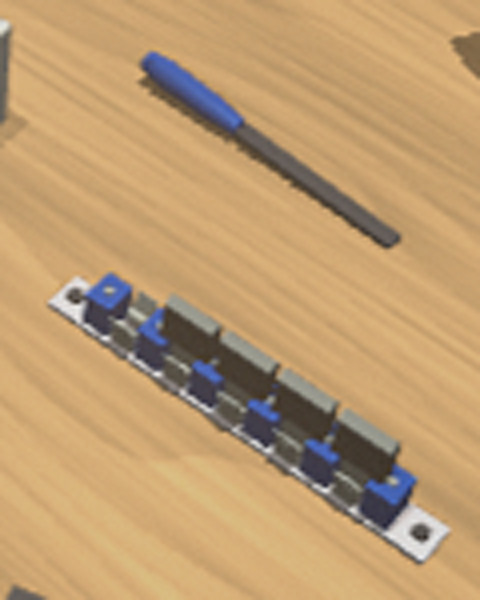

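Four inserts are present. The clip nearest the furnace is empty. I'll measure positions now.

```bash
python3 - <<'E'
from h import *
np.set_printoptions(precision=4,suppress=True)
T=lambda x,y,f=4,ox=270,oy=90:(ox+x/f-.0,oy+y/f)
# knob head: scene crop (276,238) , top crop (242,216)
print("knob",two((210+276/4,140+238/4),T(242,216)), onz("top",*T(242,216),.215))
# white rim: fit circle via pts in top (z=.175)
pts=[(67,220),(413,222),(240,55),(240,402),(118,100),(362,100),(118,342),(365,340)]
w=np.array([onz("top",*T(*p),.175)[:2] for p in pts])
(c,r)=cv2.minEnclosingCircle(w.astype(np.float32));print("rim",c,r)
el=cv2.fitEllipse(w.astype(np.float32));print(el)
# box corners z=.105
for p in[(174,446),(353,428),(364,548),(186,568)]:print("box",onz("top",*T(*p),.105))
for p in[(237,456),(293,451),(301,537),(245,542)]:print("hous",onz("top",*T(*p),.125))
print("tip",two((210+449/4,140+151/4),T(271,492)),onz("top",*T(271,492),.17))
# tile: top contour
t=cv2.imread("pics/top0.png")
for p in[(745,315),(473,372)]:print("tile",onz("top",*T(*p),.015))
E
python3 - <<'E'
from h import *
np.set_printoptions(precision=4,suppress=True)
t=cv2.imread("pics/top0.png");hsv=cv2.cvtColor(t,cv2.COLOR_BGR2HSV)
m=((hsv[:,:,1]<45)&(hsv[:,:,2]>150)).astype(np.uint8)
m[:, :380]=0;m[:160]=0;m[260:]=0;m[:,480:]=0
m=cv2.morphologyEx(m,cv2.MORPH_CLOSE,np.ones((9,9)))
cs=max(cv2.findContours(m,0,2)[0],key=cv2.contourArea)
r=cv2.minAreaRect(cs);print(r);b=cv2.boxPoints(r)
q=np.array([onz("top",*p,.015) for p in b]);print(q,q.mean(0),np.linalg.norm(q[1]-q[0]),np.linalg.norm(q[2]-q[1]))
# strip holes in ends: top crop f6 origin(160,185)
T=lambda x,y:(160+x/6,185+y/6)
a=onz("top",*T(75,125),.004);b=onz("top",*T(628,94),.004);print("strip ends top",a,b,(a+b)/2,np.linalg.norm(a-b),np.degrees(np.arctan2(*(b-a)[:2])))
S=lambda x,y:(345+x/4,190+y/4)
a2=onz("scene",*S(421,533),.004);b2=onz("scene",*S(75,296),.004);print("scene",a2,b2,(a2+b2)/2,np.linalg.norm(a2-b2))
u=(a-b)/np.linalg.norm(a-b);o=(a+b)/2
for k in(-92,-46,0,46,92):
  p=o+u*k/1000;p[2]=.074;print(k,p, proj("scene",p)*4-np.array([345,190])*4, proj("top",p)*6-np.array([160,185])*6)
E
```

```text
knob (array([ 0.6578, -0.0174,  0.2092]), np.float64(0.001167788849285476)) [ 0.6562 -0.0168  0.215 ]
rim (0.6576821804046631, -0.016900284215807915) 0.121871218085289
((0.6590363383293152, -0.01675930619239807), (0.23700831830501556, 0.24091419577598572), 87.97117614746094)
box [0.5115 0.032  0.105 ]
box [ 0.5223 -0.0975  0.105 ]
box [ 0.4357 -0.1033  0.105 ]
box [0.4237 0.0248 0.105 ]
hous [ 0.5022 -0.0128  0.125 ]
hous [ 0.5051 -0.0526  0.125 ]
hous [ 0.4441 -0.0569  0.125 ]
hous [ 0.4413 -0.0173  0.125 ]
tip (array([ 0.4751, -0.0351,  0.1673]), np.float64(0.001667471292297196)) [ 0.4744 -0.0343  0.17  ]
tile [ 0.6124 -0.4137  0.015 ]
tile [ 0.5714 -0.2002  0.015 ]
((429.5477294921875, 209.37356567382812), (71.58027648925781, 70.45597839355469), 77.00537872314453)
[[ 0.5733 -0.1969  0.015 ]
 [ 0.6193 -0.4127  0.015 ]
 [ 0.4018 -0.4535  0.015 ]
 [ 0.3571 -0.2401  0.015 ]] [ 0.4878 -0.3258  0.015 ] 0.22062751756438076 0.22130811625828048
strip ends top [0.5127 0.4716 0.004 ] [0.5238 0.1852 0.004 ] [0.5182 0.3284 0.004 ] 0.28667823755863886 177.77231361184676
scene [0.5146 0.4728 0.004 ] [0.5262 0.1866 0.004 ] [0.5204 0.3297 0.004 ] 0.2864852942631178
-92 [0.5218 0.2365 0.074 ] [140.767  267.4781] [506.1056  89.7002]
-46 [0.52   0.2824 0.074 ] [195.2102 303.4918] [412.6121  94.9369]
0 [0.5182 0.3284 0.074 ] [251.7282 340.8779] [319.0456 100.1777]
46 [0.5165 0.3744 0.074 ] [310.4418 379.7165] [225.4059 105.4226]
92 [0.5147 0.4203 0.074 ] [371.4816 420.0938] [131.6932 110.6716]
```

```bash
cat >> h.py <<'E'
from scipy.spatial.transform import Rotation as R
np.set_printoptions(precision=4,suppress=True)
def go(p,th=None,o=None):
    o=o or get_obs();Rm=R.from_quat(o["tool_rot"]).as_matrix()
    off=Rm.T@(np.asarray(p)-o["position"])*100
    t=np.degrees(np.arctan2(Rm[1,0],Rm[0,0]))
    th=t if th is None else th
    thr=np.radians(th);Rt=np.array([[np.cos(thr),np.sin(thr),0],[np.sin(thr),-np.cos(thr),0],[0,0,-1]])
    rv=np.degrees(R.from_matrix(Rm.T@Rt).as_rotvec())
    print("t",round(o["time"],2),"pos",o["position"],"th",round(t,2),"F",o["ft_force"],"w",round(o["grip_width"],4));print("offset",off.round(2),"rot",rv.round(2))
AX=np.array([.658,-.0168]);FX=np.array([.9947,.103]);FY=np.array([-.103,.9947]);PIV=np.array([.474,-.036])
def fz(x,z,y=0): return [*(PIV+FX*x+FY*y),z]
E
python3 -c "
from h import *
go(fz(.030,.26),96)"
```

```text
t 0.1 pos [0.1403 0.6084 0.2217] th 77.0 F [-0.3101 -0.5532 -1.0771] w 0.0868
offset [-54.32  49.85  -3.75] rot [ -0.04   0.11 -19.  ]
```

Call:
drive_tool(plan=[{"offset": [0, 0, -3.8], "delta_rot": [0, 0, -7], "jaw": 0}, {"offset": [-4, 3.5, -3.8], "delta_rot": [0, 0, -14], "jaw": 0}, {"offset": [-6.8, 6.2, -3.8], "delta_rot": [0, 0, -19], "jaw": 0}, {"offset": [-9.6, 8.9, -3.8], "delta_rot": [0, 0, -19], "jaw": 0}, {"offset": [-12.4, 11.5, -3.8], "delta_rot": [0, 0, -19], "jaw": 0}, {"offset": [-15, 14, -3.8], "delta_rot": [0, 0, -19], "jaw": 0}, {"offset": [-18, 16.6, -3.8], "delta_rot": [0, 0, -19], "jaw": 0}, {"offset": [-21, 19, -3.8], "delta_rot": [0, 0, -19], "jaw": 0}])

```text
time: 0.77
position: [0.279, 0.3598, 0.2604]
tool_rot: [0.669, 0.743, -0.0, 0.0]
ft_force: [1.0, -0.9, 0.2]
grip_width: 0.0413
```

```bash
python3 -c "
from h import *
go(fz(.030,.26),96)"
```

```text
t 0.77 pos [0.279  0.3598 0.2604] th 96.02 F [ 0.9836 -0.9384  0.2027] w 0.0413
offset [-41.42  18.24   0.05] rot [0.   0.02 0.02]
```

Call:
drive_tool(plan=[{"offset": [-3.8, 1.7, 0], "jaw": 0, "delta_rot": [0, 0, 0]}, {"offset": [-7.6, 3.4, 0], "jaw": 0, "delta_rot": [0, 0, 0]}, {"offset": [-11.4, 5.1, 0], "jaw": 0, "delta_rot": [0, 0, 0]}, {"offset": [-15.2, 6.8, 0], "jaw": 0, "delta_rot": [0, 0, 0]}, {"offset": [-19, 8.5, 0], "jaw": 0, "delta_rot": [0, 0, 0]}, {"offset": [-22.8, 10.2, 0], "jaw": 0, "delta_rot": [0, 0, 0]}, {"offset": [-26, 11.6, 0], "jaw": 0, "delta_rot": [0, 0, 0]}, {"offset": [-28, 12.5, 0], "jaw": 0, "delta_rot": [0, 0, 0]}])

```text
time: 1.43
position: [0.4337, 0.0931, 0.2605]
tool_rot: [0.67, 0.742, 0.0, 0.001]
ft_force: [0.4, 0.6, 0.3]
grip_width: 0.0005
```

```bash
python3 -c "
from h import *
go(fz(.030,.26),96)"
```

```text
t 1.43 pos [0.4337 0.0931 0.2605] th 95.84 F [0.4185 0.6319 0.2704] w 0.0005
offset [-13.25   5.69   0.07] rot [ 0.05  0.06 -0.16]
```

Call:
drive_tool(plan=[{"offset": [-3.5, 1.5, 0], "jaw": 0, "delta_rot": [0, 0, 0]}, {"offset": [-7, 3, 0], "jaw": 0, "delta_rot": [0, 0, 0]}, {"offset": [-10, 4.3, 0], "jaw": 0, "delta_rot": [0, 0, 0]}, {"offset": [-12.5, 5.4, 0], "jaw": 0, "delta_rot": [0, 0, 0]}, {"offset": [-13.2, 5.7, 0], "jaw": 0, "delta_rot": [0, 0, 0]}, {"offset": [-13.2, 5.7, 0], "jaw": 0, "delta_rot": [0, 0, 0]}, {"offset": [-13.2, 5.7, 0], "jaw": 0, "delta_rot": [0, 0, 0]}, {"offset": [-13.2, 5.7, 0], "jaw": 0, "delta_rot": [0, 0, 0]}])

```text
time: 2.1
position: [0.5012, -0.0276, 0.2602]
tool_rot: [0.669, 0.743, -0.0, -0.001]
ft_force: [-0.3, 1.6, 0.4]
grip_width: 0.0004
```

```bash
python3 -c "
from h import *
go(fz(.030,.155),96);go(fz(-.008,.155),96)"
```

```text
t 2.1 pos [ 0.5012 -0.0276  0.2602] th 96.06 F [-0.3037  1.5912  0.4491] w 0.0004
offset [-0.57  0.23 10.52] rot [-0.1  -0.08  0.06]
t 2.1 pos [ 0.5012 -0.0276  0.2602] th 96.06 F [-0.3037  1.5912  0.4491] w 0.0004
offset [-0.56 -3.57 10.53] rot [-0.1  -0.08  0.06]
```

Call:
drive_tool(plan=[{"offset": [-0.3, 0.1, 2], "jaw": 0, "delta_rot": [0, 0, 0]}, {"offset": [-0.3, 0.1, 5], "jaw": 0, "delta_rot": [0, 0, 0]}, {"offset": [-0.3, 0.1, 8], "jaw": 0, "delta_rot": [0, 0, 0]}, {"offset": [-0.3, 0.1, 10], "jaw": 0, "delta_rot": [0, 0, 0]}, {"offset": [-0.3, 0.1, 10.5], "jaw": 0, "delta_rot": [0, 0, 0]}, {"offset": [-0.3, 0.1, 10.5], "jaw": 0, "delta_rot": [0, 0, 0]}, {"offset": [-0.3, 0.1, 10.5], "jaw": 0, "delta_rot": [0, 0, 0]}, {"offset": [-0.3, 0.1, 10.5], "jaw": 0, "delta_rot": [0, 0, 0]}])

```text
time: 2.77
position: [0.5048, -0.0317, 0.157]
tool_rot: [0.669, 0.743, 0.001, 0.001]
ft_force: [-0.0, 0.0, 0.1]
grip_width: 0.0003
```

```bash
python3 - <<'E'
from h import *
s=camera("scene")[:,:,::-1]
crop(s,270,120,390,240,5,"pics/s1.png")
go(fz(-.008,.155),96)
E
```

```text
t 2.82 pos [ 0.5049 -0.0319  0.1571] th 96.04 F [ 0.2353 -0.3882 -0.9363] w 0.0005
offset [-0.08 -3.92  0.2 ] rot [0.18 0.07 0.04]
```

View pics/s1.png

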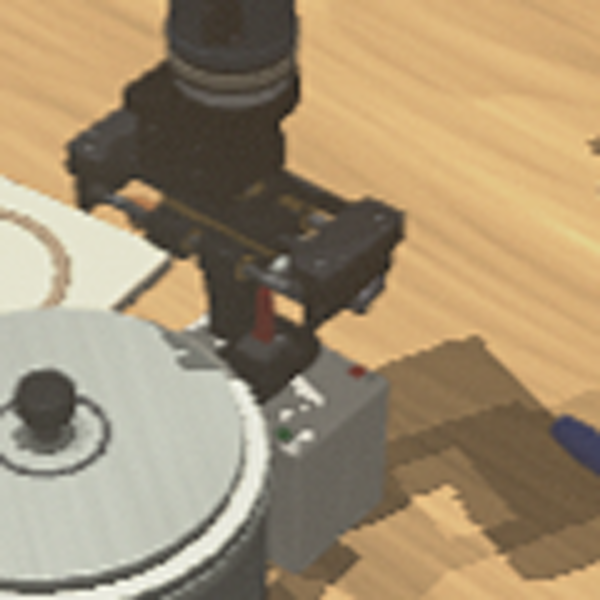

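The finger at (225,340) is on the furnace side of the lever at (265,310). I'll push the lever towards the robot.

Call:
drive_tool(plan=[{"offset": [-0.1, -0.7, 0.1], "jaw": 0, "delta_rot": [0, 0, 0]}, {"offset": [-0.1, -1.4, 0.1], "jaw": 0, "delta_rot": [0, 0, 0]}, {"offset": [-0.1, -2, 0.1], "jaw": 0, "delta_rot": [0, 0, 0]}, {"offset": [-0.1, -2.6, 0.1], "jaw": 0, "delta_rot": [0, 0, 0]}, {"offset": [-0.1, -3.2, 0.1], "jaw": 0, "delta_rot": [0, 0, 0]}, {"offset": [-0.1, -3.7, 0.1], "jaw": 0, "delta_rot": [0, 0, 0]}, {"offset": [-0.1, -4, 0.1], "jaw": 0, "delta_rot": [0, 0, 0]}, {"offset": [-0.1, -4, 0.1], "jaw": 0, "delta_rot": [0, 0, 0]}])

```text
time: 3.48
position: [0.4677, -0.0377, 0.1556]
tool_rot: [0.67, 0.742, 0.003, 0.004]
ft_force: [8.1, 2.8, 0.3]
grip_width: 0.0003
```

```bash
python3 - <<'E'
from h import *
s=camera("scene")[:,:,::-1]
crop(s,270,120,390,240,5,"pics/s2.png")
go(fz(-.008,.155),96)
E
```

```text
t 3.53 pos [ 0.4677 -0.0377  0.1556] th 95.89 F [ 9.4284  3.5233 -0.1105] w 0.0004
offset [ 0.1  -0.16  0.06] rot [ 0.52  0.1  -0.11]
```

View pics/s2.png

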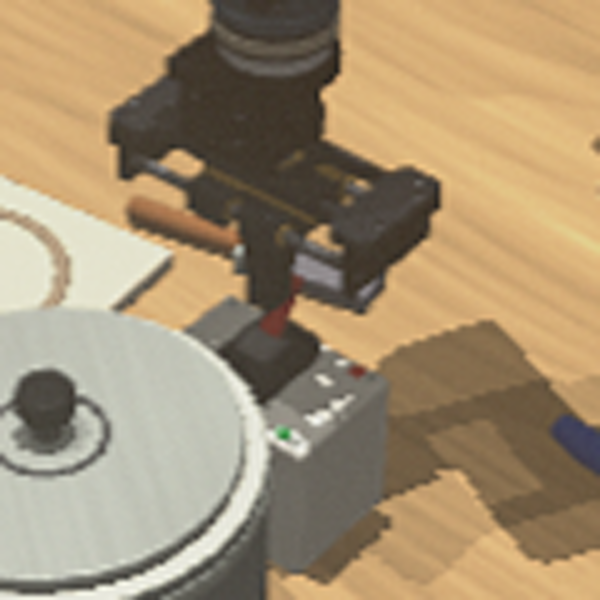

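The lever leans towards the robot and the force has risen to 9 N, so it is at the end stop. Next I'll back off, rise, open the jaws, and move over the knob.

Call:
drive_tool(plan=[{"offset": [0, 0.6, -0.3], "jaw": 0, "delta_rot": [0, 0, 0]}, {"offset": [0, 1.2, -3], "jaw": 0, "delta_rot": [0, 0, 0]}, {"offset": [0, 1.5, -6], "jaw": 0, "delta_rot": [0, 0, 0]}, {"offset": [0, 1.8, -9], "jaw": 4, "delta_rot": [0, 0, 0]}, {"offset": [0, 4, -11.5], "jaw": 7, "delta_rot": [0, 0, 0]}, {"offset": [0, 7.5, -12], "jaw": 7, "delta_rot": [0, 0, 0]}, {"offset": [0, 10, -12], "jaw": 7, "delta_rot": [0, 0, 0]}, {"offset": [0, 12, -12], "jaw": 7, "delta_rot": [0, 0, 0]}])

```text
time: 4.2
position: [0.5837, -0.0245, 0.275]
tool_rot: [0.669, 0.743, -0.001, -0.001]
ft_force: [-0.2, 0.0, -1.1]
grip_width: 0.0261
```

```bash
python3 - <<'E'
from h import *
s=camera("scene")[:,:,::-1];t=camera("top")[:,:,::-1]
crop(s,220,140,390,290,4,"pics/s3.png");crop(t,270,90,390,240,4,"pics/t3.png")
go([.6577,-.0172,.27],96)
E
```

```text
t 4.3 pos [ 0.5844 -0.0246  0.2737] th 96.06 F [-0.7076 -0.2889  0.3175] w 0.0338
offset [-0.03  7.37  0.36] rot [-0.12  0.    0.06]
```

View pics/s3.png

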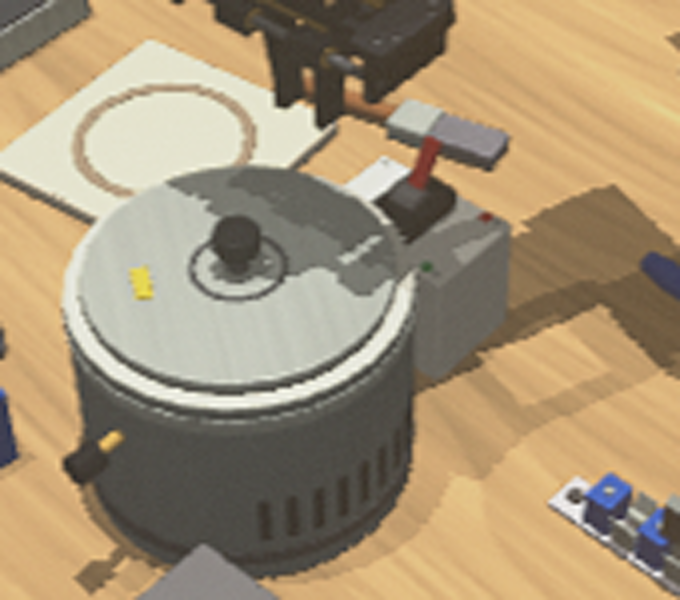

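View pics/t3.png

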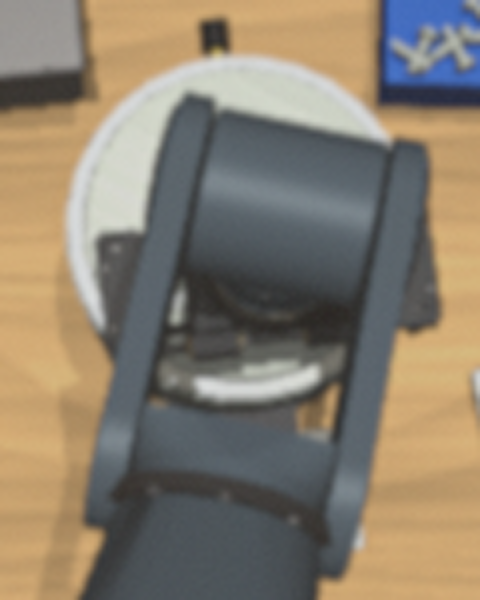

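The lever leans towards the robot and the lid hasn't moved: the knob is at (279,199), as before. I'm moving over the knob.

Call:
drive_tool(plan=[{"offset": [0, 2.5, 0.4], "jaw": 7, "delta_rot": [0, 0, 0]}, {"offset": [0, 5, 0.4], "jaw": 7, "delta_rot": [0, 0, 0]}, {"offset": [0, 6.8, 0.4], "jaw": 7, "delta_rot": [0, 0, 0]}, {"offset": [0, 7.3, 0.4], "jaw": 7, "delta_rot": [0, 0, 0]}, {"offset": [0, 7.3, 0.4], "jaw": 7, "delta_rot": [0, 0, 0]}, {"offset": [0, 7.3, 0.4], "jaw": 7, "delta_rot": [0, 0, 0]}, {"offset": [0, 7.3, 0.4], "jaw": 7, "delta_rot": [0, 0, 0]}, {"offset": [0, 7.3, 0.4], "jaw": 7, "delta_rot": [0, 0, 0]}])

```text
time: 4.97
position: [0.6545, -0.017, 0.2706]
tool_rot: [0.669, 0.743, -0.001, -0.001]
ft_force: [0.0, -0.4, -0.2]
grip_width: 0.0693
```

```bash
python3 - <<'E'
from h import *
go([.6577,-.0172,.194],96)
E
```

```text
t 4.97 pos [ 0.6545 -0.017   0.2706] th 95.99 F [ 0.0301 -0.4031 -0.2249] w 0.0693
offset [-0.05  0.33  7.66] rot [-0.09 -0.01 -0.01]
```

Call:
drive_tool(plan=[{"offset": [0, 0.2, 2], "jaw": 7, "delta_rot": [0, 0, 0]}, {"offset": [0, 0.2, 4], "jaw": 7, "delta_rot": [0, 0, 0]}, {"offset": [0, 0.2, 6], "jaw": 7, "delta_rot": [0, 0, 0]}, {"offset": [0, 0.2, 7.2], "jaw": 7, "delta_rot": [0, 0, 0]}, {"offset": [0, 0.2, 7.6], "jaw": 7, "delta_rot": [0, 0, 0]}, {"offset": [0, 0.2, 7.6], "jaw": 3, "delta_rot": [0, 0, 0]}, {"offset": [0, 0.2, 7.6], "jaw": 3, "delta_rot": [0, 0, 0]}, {"offset": [0, 0.2, 7.6], "jaw": 2, "delta_rot": [0, 0, 0]}], squeeze=50)

```text
time: 5.63
position: [0.659, -0.0169, 0.196]
tool_rot: [0.669, 0.743, 0.001, 0.001]
ft_force: [-0.3, -0.7, -0.5]
grip_width: 0.0573
```

Call:
drive_tool(plan=[{"offset": [0, 0, 0], "jaw": 2, "delta_rot": [0, 0, 0]}, {"offset": [0, 0, 0], "jaw": 2, "delta_rot": [0, 0, 0]}, {"offset": [0, 0, 0], "jaw": 2, "delta_rot": [0, 0, 0]}, {"offset": [0, 0, 0], "jaw": 2, "delta_rot": [0, 0, 0]}, {"offset": [0, 0, 0], "jaw": 2, "delta_rot": [0, 0, 0]}, {"offset": [0, 0, 0], "jaw": 2, "delta_rot": [0, 0, 0]}, {"offset": [0, 0, 0], "jaw": 2, "delta_rot": [0, 0, 0]}, {"offset": [0, 0, 0], "jaw": 2, "delta_rot": [0, 0, 0]}], squeeze=50)

```text
time: 6.3
position: [0.6583, -0.0166, 0.1951]
tool_rot: [0.669, 0.743, 0.0, 0.0]
ft_force: [-1.1, 0.6, 4.5]
grip_width: 0.0328
```

```bash
python3 - <<'E'
from h import *
go([.6577,-.0172,.194],96)
E
```

```text
t 6.3 pos [ 0.6583 -0.0166  0.1951] th 96.01 F [-1.1028  0.6181  4.4785] w 0.0328
offset [-0.05 -0.07  0.11] rot [0.05 0.01 0.01]
```

Call:
drive_tool(plan=[{"offset": [0, 0, -0.5], "jaw": 2, "delta_rot": [0, 0, 0]}, {"offset": [0, 0, -1.2], "jaw": 2, "delta_rot": [0, 0, 0]}, {"offset": [0, 0, -2.2], "jaw": 2, "delta_rot": [0, 0, 0]}, {"offset": [0, 0, -3.4], "jaw": 2, "delta_rot": [0, 0, 0]}, {"offset": [0, 0, -4.6], "jaw": 2, "delta_rot": [0, 0, 0]}, {"offset": [0, 0, -5.8], "jaw": 2, "delta_rot": [0, 0, 0]}, {"offset": [0, 0, -6.6], "jaw": 2, "delta_rot": [0, 0, 0]}, {"offset": [0, 0, -7], "jaw": 2, "delta_rot": [0, 0, 0]}], squeeze=50)

```text
time: 6.97
position: [0.659, -0.0169, 0.2671]
tool_rot: [0.669, 0.743, 0.001, 0.002]
ft_force: [-0.1, -0.1, -4.1]
grip_width: 0.0322
```

```bash
python3 - <<'E'
from h import *
cv2.imwrite("pics/s4.png",camera("scene")[:,:,::-1])
go([.4878,-.3258,.264],96)
E
```

```text
t 7.02 pos [ 0.6591 -0.0169  0.2671] th 96.01 F [ 1.1188 -0.2588 -5.1748] w 0.0328
offset [-28.93 -20.27   0.27] rot [0.22 0.07 0.01]
```

View pics/s4.png

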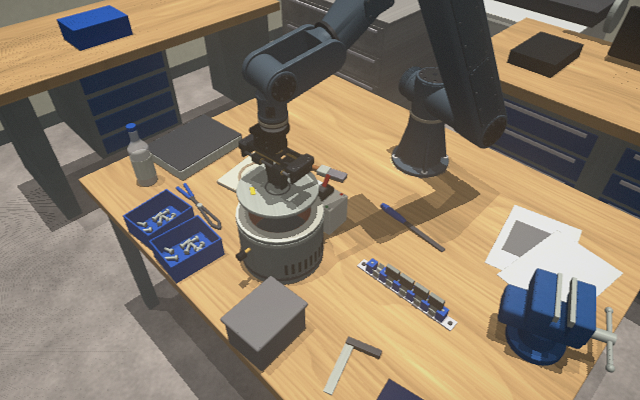

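The lid is clear of the pot, at about (277,190). I'm moving it to the tile.

Call:
drive_tool(plan=[{"offset": [-1.4, -1, 0], "jaw": 2, "delta_rot": [0, 0, 0]}, {"offset": [-4, -2.8, 0], "jaw": 2, "delta_rot": [0, 0, 0]}, {"offset": [-6.6, -4.6, 0], "jaw": 2, "delta_rot": [0, 0, 0]}, {"offset": [-9.2, -6.4, 0], "jaw": 2, "delta_rot": [0, 0, 0]}, {"offset": [-11.8, -8.2, 0], "jaw": 2, "delta_rot": [0, 0, 0]}, {"offset": [-14.4, -10, 0], "jaw": 2, "delta_rot": [0, 0, 0]}, {"offset": [-17, -11.9, 0], "jaw": 2, "delta_rot": [0, 0, 0]}, {"offset": [-19, -13.3, 0], "jaw": 2, "delta_rot": [0, 0, 0]}], squeeze=50)

```text
time: 7.68
position: [0.5439, -0.2216, 0.2643]
tool_rot: [0.669, 0.743, -0.001, -0.0]
ft_force: [-0.4, -0.7, -5.3]
grip_width: 0.0326
```

```bash
python3 - <<'E'
from h import *
go([.4878,-.3258,.264],96)
E
```

```text
t 7.68 pos [ 0.5439 -0.2216  0.2643] th 95.95 F [-0.4165 -0.7202 -5.2636] w 0.0326
offset [-9.79 -6.66  0.04] rot [-0.09  0.02 -0.05]
```

Call:
drive_tool(plan=[{"offset": [-2.2, -1.5, 0], "jaw": 2, "delta_rot": [0, 0, 0]}, {"offset": [-4.5, -3, 0], "jaw": 2, "delta_rot": [0, 0, 0]}, {"offset": [-6.5, -4.4, 0], "jaw": 2, "delta_rot": [0, 0, 0]}, {"offset": [-8.2, -5.6, 0], "jaw": 2, "delta_rot": [0, 0, 0]}, {"offset": [-9, -6.2, 1], "jaw": 2, "delta_rot": [0, 0, 0]}, {"offset": [-9.3, -6.4, 3], "jaw": 2, "delta_rot": [0, 0, 0]}, {"offset": [-9.3, -6.4, 5], "jaw": 2, "delta_rot": [0, 0, 0]}, {"offset": [-9.3, -6.4, 7], "jaw": 2, "delta_rot": [0, 0, 0]}], squeeze=50)

```text
time: 8.35
position: [0.4915, -0.3184, 0.1932]
tool_rot: [0.669, 0.743, 0.0, -0.0]
ft_force: [0.5, -0.0, -5.7]
grip_width: 0.0327
```

```bash
python3 - <<'E'
from h import *
go([.4878,-.3258,.042],96)
E
```

```text
t 8.35 pos [ 0.4915 -0.3184  0.1932] th 95.95 F [ 0.4532 -0.0187 -5.7002] w 0.0327
offset [-0.71 -0.44 15.12] rot [ 0.01 -0.05 -0.05]
```

Call:
drive_tool(plan=[{"offset": [-0.4, -0.2, 2], "jaw": 2, "delta_rot": [0, 0, 0]}, {"offset": [-0.4, -0.2, 4.5], "jaw": 2, "delta_rot": [0, 0, 0]}, {"offset": [-0.4, -0.2, 7], "jaw": 2, "delta_rot": [0, 0, 0]}, {"offset": [-0.4, -0.2, 9.5], "jaw": 2, "delta_rot": [0, 0, 0]}, {"offset": [-0.4, -0.2, 11.5], "jaw": 2, "delta_rot": [0, 0, 0]}, {"offset": [-0.4, -0.2, 13], "jaw": 2, "delta_rot": [0, 0, 0]}, {"offset": [-0.4, -0.2, 14], "jaw": 2, "delta_rot": [0, 0, 0]}, {"offset": [-0.4, -0.2, 14.2], "jaw": 2, "delta_rot": [0, 0, 0]}], squeeze=50)

```text
time: 9.02
position: [0.4893, -0.3214, 0.0501]
tool_rot: [0.669, 0.743, 0.0, -0.002]
ft_force: [-0.8, 0.3, -4.6]
grip_width: 0.0328
```

```bash
python3 - <<'E'
from h import *
go([.4878,-.3258,.041],96)
E
```

```text
t 9.02 pos [ 0.4893 -0.3214  0.0501] th 96.02 F [-0.7676  0.3154 -4.6202] w 0.0328
offset [-0.43 -0.19  0.91] rot [-0.16 -0.21  0.02]
```

Call:
drive_tool(plan=[{"offset": [0, 0, 0.3], "jaw": 2, "delta_rot": [0, 0, 0]}, {"offset": [0, 0, 0.5], "jaw": 2, "delta_rot": [0, 0, 0]}, {"offset": [0, 0, 0.7], "jaw": 2, "delta_rot": [0, 0, 0]}, {"offset": [0, 0, 0.8], "jaw": 2, "delta_rot": [0, 0, 0]}, {"offset": [0, 0, 0.9], "jaw": 2, "delta_rot": [0, 0, 0]}, {"offset": [0, 0, 0.9], "jaw": 2, "delta_rot": [0, 0, 0]}, {"offset": [0, 0, 0.9], "jaw": 2, "delta_rot": [0, 0, 0]}, {"offset": [0, 0, 0.9], "jaw": 2, "delta_rot": [0, 0, 0]}], squeeze=50)

```text
time: 9.68
position: [0.4903, -0.3231, 0.0438]
tool_rot: [0.669, 0.743, -0.0, 0.0]
ft_force: [-0.3, 0.0, -5.2]
grip_width: 0.0327
```

```bash
python3 - <<'E'
from h import *
go([.4878,-.3258,.041],96)
E
```

```text
t 9.68 pos [ 0.4903 -0.3231  0.0438] th 96.0 F [-0.2611  0.0364 -5.1728] w 0.0327
offset [-0.24 -0.28  0.28] rot [0.02 0.02 0.  ]
```

Call:
drive_tool(plan=[{"offset": [0, 0, 0.1], "jaw": 2, "delta_rot": [0, 0, 0]}, {"offset": [0, 0, 0.2], "jaw": 2, "delta_rot": [0, 0, 0]}, {"offset": [0, 0, 0.25], "jaw": 2, "delta_rot": [0, 0, 0]}, {"offset": [0, 0, 0.3], "jaw": 2, "delta_rot": [0, 0, 0]}, {"offset": [0, 0, 0.35], "jaw": 2, "delta_rot": [0, 0, 0]}, {"offset": [0, 0, 0.35], "jaw": 2, "delta_rot": [0, 0, 0]}, {"offset": [0, 0, 0.35], "jaw": 2, "delta_rot": [0, 0, 0]}, {"offset": [0, 0, 0.35], "jaw": 2, "delta_rot": [0, 0, 0]}], squeeze=50)

```text
time: 10.35
position: [0.4902, -0.323, 0.0411]
tool_rot: [0.669, 0.743, -0.0, 0.0]
ft_force: [-1.7, 1.9, 6.2]
grip_width: 0.0326
```

```bash
python3 - <<'E'
from h import *
go([.4878,-.3258,.041],96)
E
```

```text
t 10.35 pos [ 0.4902 -0.323   0.0411] th 96.01 F [-1.7485  1.9014  6.2253] w 0.0326
offset [-0.26 -0.27  0.01] rot [0.01 0.02 0.01]
```

Call:
drive_tool(plan=[{"offset": [0, 0, 0], "jaw": 4, "delta_rot": [0, 0, 0]}, {"offset": [0, 0, 0], "jaw": 5, "delta_rot": [0, 0, 0]}, {"offset": [0, 0, 0], "jaw": 6, "delta_rot": [0, 0, 0]}, {"offset": [0, 0, 0], "jaw": 6.5, "delta_rot": [0, 0, 0]}, {"offset": [0, 0, -1], "jaw": 7, "delta_rot": [0, 0, 0]}, {"offset": [0, 0, -4], "jaw": 7, "delta_rot": [0, 0, 0]}, {"offset": [0, 0, -8], "jaw": 7, "delta_rot": [0, 0, 0]}, {"offset": [0, 0, -12], "jaw": 7, "delta_rot": [0, 0, 0]}])

```text
time: 11.02
position: [0.4895, -0.3224, 0.1609]
tool_rot: [0.669, 0.743, 0.0, -0.001]
ft_force: [1.3, -0.1, 0.1]
grip_width: 0.0689
```

Call:
drive_tool(plan=[{"offset": [0, 0, -4], "jaw": 4, "delta_rot": [0, 0, 7]}, {"offset": [0, 0, -8], "jaw": 4, "delta_rot": [0, 0, 14]}, {"offset": [2, 0, -10], "jaw": 4, "delta_rot": [0, 0, 21]}, {"offset": [5, 0, -10], "jaw": 4, "delta_rot": [0, 0, 28]}, {"offset": [8, 0, -10], "jaw": 4, "delta_rot": [0, 0, 35]}, {"offset": [11, 0, -10], "jaw": 4, "delta_rot": [0, 0, 42]}, {"offset": [14, 0, -10], "jaw": 4, "delta_rot": [0, 0, 49]}, {"offset": [18, 0, -10], "jaw": 4, "delta_rot": [0, 0, 56]}])

```text
time: 11.68
position: [0.4717, -0.1446, 0.2609]
tool_rot: [0.941, 0.34, 0.001, 0.001]
ft_force: [0.5, 0.3, 0.1]
grip_width: 0.0406
```

```bash
cat >> h.py <<'E'
SC=np.array([.5193,.329]);SU=np.array([-.0388,.99925])
def clip(k,z): return [*(SC+SU*k/1000),z]
E
python3 - <<'E'
from h import *
cv2.imwrite("pics/s5.png",camera("scene")[:,:,::-1])
go(clip(-46,.2),2.2)
E
```

```text
t 11.73 pos [ 0.4684 -0.136   0.2604] th 39.52 F [-2.8043  4.7481 -0.623 ] w 0.04
offset [ 30.71 -28.93   6.33] rot [-0.46 -0.   37.32]
```

View pics/s5.png

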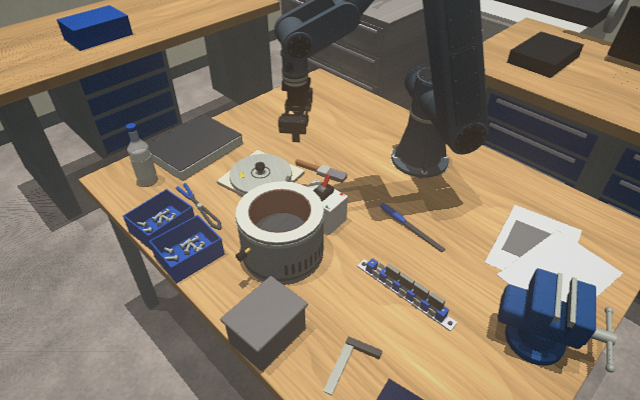

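The lid lies flat on the tile at (260,172) and the pot is open. I'm heading to the strip.

Call:
drive_tool(plan=[{"offset": [2.6, -2.5, 0], "jaw": 4, "delta_rot": [0, 0, 7]}, {"offset": [5.2, -5, 0], "jaw": 4, "delta_rot": [0, 0, 14]}, {"offset": [7.8, -7.4, 0], "jaw": 4, "delta_rot": [0, 0, 21]}, {"offset": [10.4, -9.9, 0], "jaw": 4, "delta_rot": [0, 0, 28]}, {"offset": [13, -12.4, 0], "jaw": 4, "delta_rot": [0, 0, 34]}, {"offset": [15.6, -14.8, 0], "jaw": 4, "delta_rot": [0, 0, 37]}, {"offset": [18.2, -17.2, 0], "jaw": 4, "delta_rot": [0, 0, 37]}, {"offset": [20.8, -19.7, 0], "jaw": 4, "delta_rot": [0, 0, 37]}])

```text
time: 12.4
position: [0.5035, 0.1418, 0.2608]
tool_rot: [1.0, 0.028, 0.001, 0.0]
ft_force: [0.8, -0.7, 0.4]
grip_width: 0.04
```

```bash
python3 - <<'E'
from h import *
go(clip(-46,.2),2.2)
E
```

```text
t 12.4 pos [0.5035 0.1418 0.2608] th 3.19 F [ 0.8102 -0.6803  0.3823] w 0.04
offset [  2.53 -14.01   6.08] rot [ 0.01 -0.06  0.99]
```

Call:
drive_tool(plan=[{"offset": [0.6, -3, 1], "jaw": 4, "delta_rot": [0, 0, 1]}, {"offset": [1.2, -6.5, 3], "jaw": 4, "delta_rot": [0, 0, 1]}, {"offset": [1.8, -9.5, 5], "jaw": 4, "delta_rot": [0, 0, 1]}, {"offset": [2.2, -12, 8], "jaw": 4, "delta_rot": [0, 0, 1]}, {"offset": [2.4, -13.4, 11], "jaw": 4, "delta_rot": [0, 0, 1]}, {"offset": [2.4, -13.6, 13], "jaw": 4, "delta_rot": [0, 0, 1]}, {"offset": [2.4, -13.6, 14], "jaw": 4, "delta_rot": [0, 0, 1]}, {"offset": [2.4, -13.6, 14], "jaw": 4, "delta_rot": [0, 0, 1]}])

```text
time: 13.07
position: [0.5183, 0.2766, 0.1179]
tool_rot: [1.0, 0.019, -0.002, 0.001]
ft_force: [-0.2, -0.9, 0.6]
grip_width: 0.0397
```

```bash
python3 - <<'E'
from h import *
s=camera("scene")[:,:,::-1]
crop(s,345,190,465,340,4,"pics/s6.png")
t=camera("top")[:,:,::-1]
crop(t,160,160,280,260,5,"pics/t6.png")
go(clip(-46,.042),2.2)
E
```

```text
t 13.17 pos [0.5207 0.2767 0.1208] th 2.12 F [ 0.4359 -0.2592  0.658 ] w 0.0405
offset [ 0.06 -0.63  7.88] rot [-0.01 -0.05 -0.08]
```

View pics/s6.png

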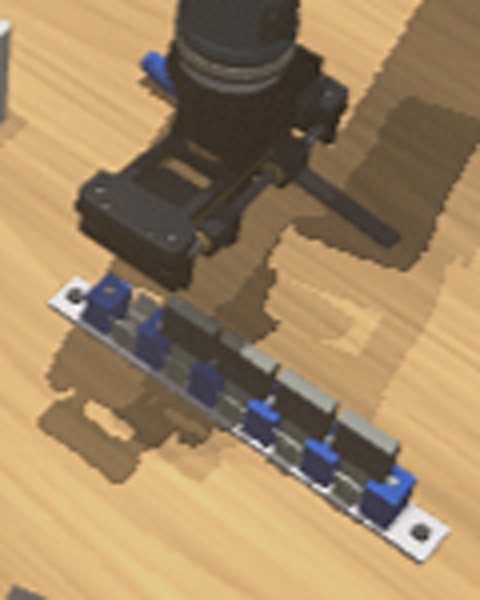

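View pics/t6.png

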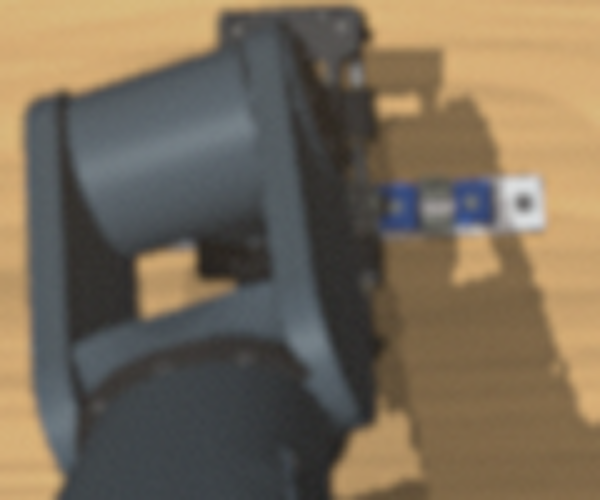

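The gripper hovers over the first insert, whose top is at (192,312) in the crop. That matches the predicted position, so I'm going down.

Call:
drive_tool(plan=[{"offset": [0, -0.5, 2], "jaw": 4, "delta_rot": [0, 0, 0]}, {"offset": [0, -0.6, 4], "jaw": 4, "delta_rot": [0, 0, 0]}, {"offset": [0, -0.6, 6], "jaw": 4, "delta_rot": [0, 0, 0]}, {"offset": [0, -0.6, 7.2], "jaw": 4, "delta_rot": [0, 0, 0]}, {"offset": [0, -0.6, 7.8], "jaw": 4, "delta_rot": [0, 0, 0]}, {"offset": [0, -0.6, 7.8], "jaw": 4, "delta_rot": [0, 0, 0]}, {"offset": [0, -0.6, 7.8], "jaw": 3, "delta_rot": [0, 0, 0]}, {"offset": [0, -0.6, 7.8], "jaw": 2, "delta_rot": [0, 0, 0]}], squeeze=55)

```text
time: 13.83
position: [0.5209, 0.2833, 0.0434]
tool_rot: [1.0, 0.019, 0.001, -0.0]
ft_force: [-0.0, 0.7, -0.7]
grip_width: 0.0331
```

Call:
drive_tool(plan=[{"offset": [0, 0, 0], "jaw": 1, "delta_rot": [0, 0, 0]}, {"offset": [0, 0, 0], "jaw": 0.5, "delta_rot": [0, 0, 0]}, {"offset": [0, 0, 0], "jaw": 0.5, "delta_rot": [0, 0, 0]}, {"offset": [0, 0, 0], "jaw": 0.5, "delta_rot": [0, 0, 0]}, {"offset": [0, 0, 0], "jaw": 0.5, "delta_rot": [0, 0, 0]}, {"offset": [0, 0, 0], "jaw": 0.5, "delta_rot": [0, 0, 0]}, {"offset": [0, 0, 0], "jaw": 0.5, "delta_rot": [0, 0, 0]}, {"offset": [0, 0, 0], "jaw": 0.5, "delta_rot": [0, 0, 0]}], squeeze=55)

```text
time: 14.5
position: [0.5214, 0.2834, 0.0428]
tool_rot: [1.0, 0.019, 0.002, -0.0]
ft_force: [3.8, -0.5, 4.1]
grip_width: 0.0116
```

```bash
python3 - <<'E'
from h import *
go(clip(-46,.042),2.2)
E
```

```text
t 14.5 pos [0.5214 0.2834 0.0428] th 2.14 F [ 3.8443 -0.5414  4.1385] w 0.0116
offset [-0.04  0.04  0.08] rot [-0.04 -0.2  -0.06]
```

Call:
drive_tool(plan=[{"offset": [0, 0, -0.3], "jaw": 0.5, "delta_rot": [0, 0, 0]}, {"offset": [0, 0, -0.7], "jaw": 0.5, "delta_rot": [0, 0, 0]}, {"offset": [0, 0, -1.1], "jaw": 0.5, "delta_rot": [0, 0, 0]}, {"offset": [0, 0, -1.5], "jaw": 0.5, "delta_rot": [0, 0, 0]}, {"offset": [0, 0, -2], "jaw": 0.5, "delta_rot": [0, 0, 0]}, {"offset": [0, 0, -4], "jaw": 0.5, "delta_rot": [0, 0, 0]}, {"offset": [0, 0, -7], "jaw": 0.5, "delta_rot": [0, 0, 0]}, {"offset": [0, 0, -10], "jaw": 0.5, "delta_rot": [0, 0, 0]}], squeeze=55)

```text
time: 15.17
position: [0.5163, 0.2824, 0.1416]
tool_rot: [1.0, 0.019, -0.004, 0.001]
ft_force: [1.3, -0.5, -1.5]
grip_width: 0.0115
```

```bash
cat >> h.py <<'E'
def pot(x,y,z): return [AX[0]+x,AX[1]+y,z]
E
python3 - <<'E'
from h import *
s=camera("scene")[:,:,::-1]
crop(s,345,140,465,290,4,"pics/s7.png")
go(pot(.02,.03,.24),2.2)
E
```

```text
t 15.22 pos [0.5204 0.284  0.1483] th 2.16 F [ 1.7174 -0.0371  1.0255] w 0.0116
offset [14.76 27.64 -9.15] rot [-0.1  -0.23 -0.04]
```

View pics/s7.png

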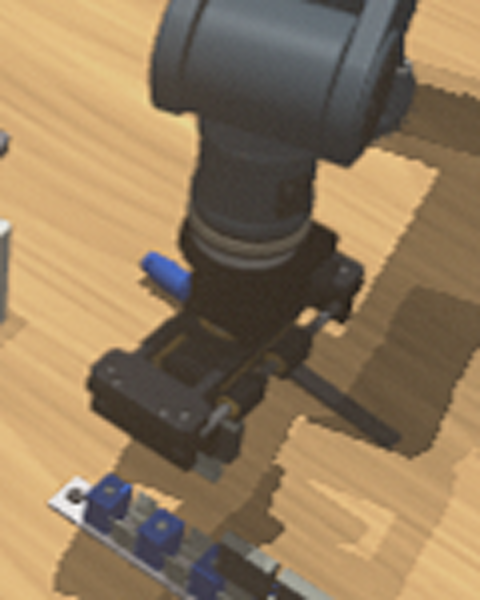

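The clip is empty and the insert is in the jaws. I'm carrying it to the pot.

Call:
drive_tool(plan=[{"offset": [0.8, 1.5, -2.5], "jaw": 0.5, "delta_rot": [0, 0, 0]}, {"offset": [2.4, 4.5, -5], "jaw": 0.5, "delta_rot": [0, 0, 0]}, {"offset": [4.1, 7.6, -7.3], "jaw": 0.5, "delta_rot": [0, 0, 0]}, {"offset": [5.8, 10.8, -9], "jaw": 0.5, "delta_rot": [0, 0, 0]}, {"offset": [7.5, 14, -9.2], "jaw": 0.5, "delta_rot": [0, 0, 0]}, {"offset": [9.2, 17.2, -9.2], "jaw": 0.5, "delta_rot": [0, 0, 0]}, {"offset": [10.9, 20.4, -9.2], "jaw": 0.5, "delta_rot": [0, 0, 0]}, {"offset": [12.6, 23.5, -9.2], "jaw": 0.5, "delta_rot": [0, 0, 0]}], squeeze=55)

```text
time: 15.88
position: [0.6527, 0.0518, 0.2336]
tool_rot: [1.0, 0.019, -0.002, -0.0]
ft_force: [-0.1, -0.2, -2.0]
grip_width: 0.0115
```

```bash
python3 - <<'E'
from h import *
go(pot(.02,.03,.122),2.2)
E
```

```text
t 15.88 pos [0.6527 0.0518 0.2336] th 2.14 F [-0.1294 -0.2205 -1.9829] w 0.0115
offset [ 2.43  3.97 11.15] rot [-0.06  0.27 -0.06]
```

Call:
drive_tool(plan=[{"offset": [1.5, 2, 0], "jaw": 0.5, "delta_rot": [0, 0, 0]}, {"offset": [2, 3.4, 0.5], "jaw": 0.5, "delta_rot": [0, 0, 0]}, {"offset": [2, 3.6, 3], "jaw": 0.5, "delta_rot": [0, 0, 0]}, {"offset": [2, 3.6, 6], "jaw": 0.5, "delta_rot": [0, 0, 0]}, {"offset": [2, 3.6, 9], "jaw": 0.5, "delta_rot": [0, 0, 0]}, {"offset": [2, 3.6, 10.5], "jaw": 0.5, "delta_rot": [0, 0, 0]}, {"offset": [2, 3.6, 10.9], "jaw": 0.5, "delta_rot": [0, 0, 0]}, {"offset": [2, 3.6, 10.9], "jaw": 0.5, "delta_rot": [0, 0, 0]}], squeeze=55)

```text
time: 16.55
position: [0.673, 0.0188, 0.1228]
tool_rot: [1.0, 0.019, -0.003, -0.001]
ft_force: [0.7, 0.4, -1.8]
grip_width: 0.0117
```

```bash
python3 - <<'E'
from h import *
go(pot(.02,.03,.122),2.2)
E
```

```text
t 16.55 pos [0.673  0.0188 0.1228] th 2.18 F [ 0.7467  0.3702 -1.7706] w 0.0117
offset [0.47 0.58 0.08] rot [-0.09  0.38 -0.03]
```

Releasing it and returning to the next clip.

Call:
drive_tool(plan=[{"offset": [0, 0, 0], "jaw": 2, "delta_rot": [0, 0, 0]}, {"offset": [0, 0, 0], "jaw": 2.5, "delta_rot": [0, 0, 0]}, {"offset": [0, 0, 0], "jaw": 3, "delta_rot": [0, 0, 0]}, {"offset": [0, 0, -2], "jaw": 3, "delta_rot": [0, 0, 0]}, {"offset": [0, 0, -5], "jaw": 3, "delta_rot": [0, 0, 0]}, {"offset": [0, 0, -8], "jaw": 4, "delta_rot": [0, 0, 0]}, {"offset": [0, 0, -10], "jaw": 4, "delta_rot": [0, 0, 0]}, {"offset": [0, -2, -11], "jaw": 4, "delta_rot": [0, 0, 0]}])

```text
time: 17.22
position: [0.6781, 0.0344, 0.241]
tool_rot: [1.0, 0.017, 0.005, 0.002]
ft_force: [0.2, -0.1, 0.8]
grip_width: 0.0386
```

```bash
python3 - <<'E'
from h import *
go(clip(0,.12),2.2)
E
```

```text
t 17.22 pos [0.6781 0.0344 0.241 ] th 1.94 F [ 0.1625 -0.1196  0.7952] w 0.0386
offset [-14.99 -30.03  11.85] rot [ 0.2  -0.57 -0.26]
```

Call:
drive_tool(plan=[{"offset": [-1.7, -3.3, 0], "jaw": 4, "delta_rot": [0, 0, 0]}, {"offset": [-3.4, -6.6, 0], "jaw": 4, "delta_rot": [0, 0, 0]}, {"offset": [-5.1, -10, 0], "jaw": 4, "delta_rot": [0, 0, 0]}, {"offset": [-6.8, -13.5, 0], "jaw": 4, "delta_rot": [0, 0, 0]}, {"offset": [-8.6, -17, 1], "jaw": 4, "delta_rot": [0, 0, 0]}, {"offset": [-10.3, -20.5, 2.5], "jaw": 4, "delta_rot": [0, 0, 0]}, {"offset": [-12, -23.8, 4], "jaw": 4, "delta_rot": [0, 0, 0]}, {"offset": [-13.5, -27, 6], "jaw": 4, "delta_rot": [0, 0, 0]}])

```text
time: 17.88
position: [0.5302, 0.3048, 0.1775]
tool_rot: [1.0, 0.019, 0.003, -0.001]
ft_force: [0.2, 0.6, 0.5]
grip_width: 0.0403
```

```bash
python3 - <<'E'
from h import *
t=camera("scene")[:,:,::-1]
crop(t,210,140,360,290,4,"pics/s8.png")
go(clip(0,.1),2.2)
E
```

```text
t 17.93 pos [0.5234 0.3093 0.1726] th 2.37 F [-3.0116  2.1986 -1.8196] w 0.0396
offset [-0.28 -1.96  7.27] rot [-0.2   0.35  0.17]
```

View pics/s8.png

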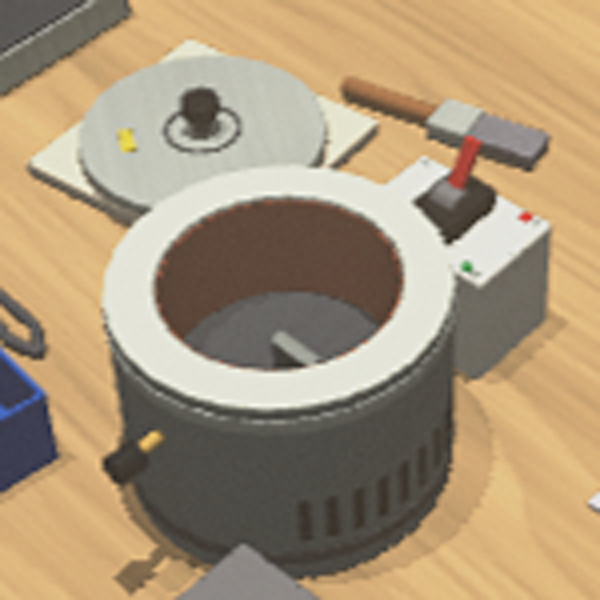

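Insert 1 is in the pot, at crop (300,350). On to insert 2.

Call:
drive_tool(plan=[{"offset": [-0.2, -1, 1], "jaw": 4, "delta_rot": [0, 0, 0]}, {"offset": [-0.2, -1.8, 3], "jaw": 4, "delta_rot": [0, 0, 0]}, {"offset": [-0.2, -1.9, 5], "jaw": 4, "delta_rot": [0, 0, 0]}, {"offset": [-0.2, -1.9, 7], "jaw": 4, "delta_rot": [0, 0, 0]}, {"offset": [-0.2, -1.9, 9], "jaw": 4, "delta_rot": [0, 0, 0]}, {"offset": [-0.2, -1.9, 11], "jaw": 4, "delta_rot": [0, 0, 0]}, {"offset": [-0.2, -1.9, 12], "jaw": 4, "delta_rot": [0, 0, 0]}, {"offset": [-0.2, -1.9, 12.5], "jaw": 4, "delta_rot": [0, 0, 0]}])

```text
time: 18.6
position: [0.5278, 0.3208, 0.0491]
tool_rot: [1.0, 0.018, -0.0, 0.0]
ft_force: [0.7, 0.2, -0.2]
grip_width: 0.0399
```

```bash
python3 - <<'E'
from h import *
go(clip(0,.042),2.2)
E
```

```text
t 18.6 pos [0.5278 0.3208 0.0491] th 2.08 F [ 0.7252  0.1651 -0.2197] w 0.0399
offset [-0.82 -0.85  0.71] rot [ 0.02  0.04 -0.12]
```

Call:
drive_tool(plan=[{"offset": [-0.5, -0.5, 0], "jaw": 4, "delta_rot": [0, 0, 0]}, {"offset": [-0.8, -0.8, 0.2], "jaw": 4, "delta_rot": [0, 0, 0]}, {"offset": [-0.8, -0.8, 0.6], "jaw": 4, "delta_rot": [0, 0, 0]}, {"offset": [-0.8, -0.8, 0.7], "jaw": 3, "delta_rot": [0, 0, 0]}, {"offset": [-0.8, -0.8, 0.7], "jaw": 2, "delta_rot": [0, 0, 0]}, {"offset": [-0.8, -0.8, 0.7], "jaw": 1, "delta_rot": [0, 0, 0]}, {"offset": [-0.8, -0.8, 0.7], "jaw": 0.5, "delta_rot": [0, 0, 0]}, {"offset": [-0.8, -0.8, 0.7], "jaw": 0.5, "delta_rot": [0, 0, 0]}], squeeze=55)

```text
time: 19.27
position: [0.5194, 0.3291, 0.0434]
tool_rot: [1.0, 0.019, 0.0, -0.0]
ft_force: [-0.3, 0.1, 0.3]
grip_width: 0.0147
```

```bash
python3 - <<'E'
from h import *
go(clip(0,.042),2.2)
E
```

```text
t 19.27 pos [0.5194 0.3291 0.0434] th 2.13 F [-0.2851  0.0836  0.3382] w 0.0147
offset [-0.01  0.01  0.14] rot [-0.01 -0.03 -0.07]
```

Call:
drive_tool(plan=[{"offset": [0, 0, 0], "jaw": 0.5, "delta_rot": [0, 0, 0]}, {"offset": [0, 0, 0], "jaw": 0.5, "delta_rot": [0, 0, 0]}, {"offset": [0, 0, 0], "jaw": 0.5, "delta_rot": [0, 0, 0]}, {"offset": [0, 0, -0.4], "jaw": 0.5, "delta_rot": [0, 0, 0]}, {"offset": [0, 0, -0.9], "jaw": 0.5, "delta_rot": [0, 0, 0]}, {"offset": [0, 0, -1.4], "jaw": 0.5, "delta_rot": [0, 0, 0]}, {"offset": [0, 0, -2.2], "jaw": 0.5, "delta_rot": [0, 0, 0]}, {"offset": [0, 0, -4], "jaw": 0.5, "delta_rot": [0, 0, 0]}], squeeze=55)

```text
time: 19.93
position: [0.5163, 0.3282, 0.0821]
tool_rot: [1.0, 0.019, -0.003, 0.001]
ft_force: [-0.8, 0.5, -0.7]
grip_width: 0.012
```

```bash
python3 - <<'E'
from h import *
s=camera("scene")[:,:,::-1]
crop(s,345,190,465,340,4,"pics/s9.png")
go(pot(.02,-.03,.24),2.2)
E
```

```text
t 19.98 pos [0.5191 0.3295 0.0866] th 2.15 F [-0.4002  0.9665  1.1046] w 0.0117
offset [ 14.49  38.19 -15.35] rot [-0.05 -0.06 -0.05]
```

View pics/s9.png

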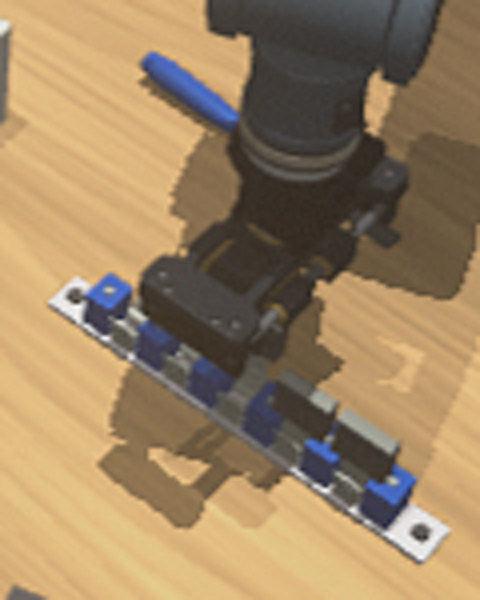

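The second clip is empty. I'm carrying the insert over.

Call:
drive_tool(plan=[{"offset": [0, 0.3, -3.5], "jaw": 0.5, "delta_rot": [0, 0, 0]}, {"offset": [0.6, 1.8, -7], "jaw": 0.5, "delta_rot": [0, 0, 0]}, {"offset": [1.8, 4.5, -10], "jaw": 0.5, "delta_rot": [0, 0, 0]}, {"offset": [3.2, 7.5, -12.5], "jaw": 0.5, "delta_rot": [0, 0, 0]}, {"offset": [4.6, 10.8, -14.5], "jaw": 0.5, "delta_rot": [0, 0, 0]}, {"offset": [6, 14.2, -15.5], "jaw": 0.5, "delta_rot": [0, 0, 0]}, {"offset": [7.4, 17.8, -15.5], "jaw": 0.5, "delta_rot": [0, 0, 0]}, {"offset": [8.8, 21.4, -15.5], "jaw": 0.5, "delta_rot": [0, 0, 0]}], squeeze=55)

```text
time: 20.65
position: [0.615, 0.1174, 0.2399]
tool_rot: [1.0, 0.019, 0.001, -0.0]
ft_force: [0.0, 0.0, -2.1]
grip_width: 0.0115
```

```bash
python3 - <<'E'
from h import *
go(pot(.02,-.03,.24),2.2)
E
```

```text
t 20.65 pos [0.615  0.1174 0.2399] th 2.18 F [ 0.0039  0.0454 -2.1263] w 0.0115
offset [ 5.67 16.64 -0.  ] rot [-0.02 -0.09 -0.02]
```

Call:
drive_tool(plan=[{"offset": [1.2, 3.5, 0], "jaw": 0.5, "delta_rot": [0, 0, 0]}, {"offset": [2.5, 7.2, 0], "jaw": 0.5, "delta_rot": [0, 0, 0]}, {"offset": [3.8, 11, 0], "jaw": 0.5, "delta_rot": [0, 0, 0]}, {"offset": [5, 14.3, 0], "jaw": 0.5, "delta_rot": [0, 0, 0]}, {"offset": [5.4, 16, 0], "jaw": 0.5, "delta_rot": [0, 0, 0]}, {"offset": [5.5, 16.3, 1.5], "jaw": 0.5, "delta_rot": [0, 0, 0]}, {"offset": [5.5, 16.3, 4], "jaw": 0.5, "delta_rot": [0, 0, 0]}, {"offset": [5.5, 16.3, 7], "jaw": 0.5, "delta_rot": [0, 0, 0]}], squeeze=55)

```text
time: 21.32
position: [0.6768, -0.0427, 0.1696]
tool_rot: [1.0, 0.018, 0.002, 0.0]
ft_force: [0.1, -0.4, -1.4]
grip_width: 0.0116
```

```bash
python3 - <<'E'
from h import *
go(pot(.02,-.03,.122),2.2)
E
```

```text
t 21.32 pos [ 0.6768 -0.0427  0.1696] th 2.07 F [ 0.1241 -0.3676 -1.3874] w 0.0116
offset [0.09 0.41 4.76] rot [ 0.01 -0.22 -0.13]
```

Call:
drive_tool(plan=[{"offset": [0, 0.2, 2.5], "jaw": 0.5, "delta_rot": [0, 0, 0]}, {"offset": [0, 0.2, 4.2], "jaw": 0.5, "delta_rot": [0, 0, 0]}, {"offset": [0, 0.2, 4.8], "jaw": 0.5, "delta_rot": [0, 0, 0]}, {"offset": [0, 0.2, 4.8], "jaw": 0.5, "delta_rot": [0, 0, 0]}, {"offset": [0, 0.2, 4.8], "jaw": 2, "delta_rot": [0, 0, 0]}, {"offset": [0, 0.2, 4.8], "jaw": 2.5, "delta_rot": [0, 0, 0]}, {"offset": [0, 0.2, 4.8], "jaw": 3, "delta_rot": [0, 0, 0]}, {"offset": [0, 0.2, 4.8], "jaw": 3, "delta_rot": [0, 0, 0]}])

```text
time: 21.98
position: [0.6769, -0.0443, 0.1214]
tool_rot: [1.0, 0.019, 0.001, 0.0]
ft_force: [-1.1, 0.1, -0.3]
grip_width: 0.0272
```

Call:
drive_tool(plan=[{"offset": [0, 0, -2], "jaw": 3, "delta_rot": [0, 0, 0]}, {"offset": [0, 0, -5.5], "jaw": 3, "delta_rot": [0, 0, 0]}, {"offset": [0, 0, -9], "jaw": 4, "delta_rot": [0, 0, 0]}, {"offset": [0, -1, -12], "jaw": 4, "delta_rot": [0, 0, 0]}, {"offset": [-1, -4, -12.5], "jaw": 4, "delta_rot": [0, 0, 0]}, {"offset": [-2.5, -7.5, -12.5], "jaw": 4, "delta_rot": [0, 0, 0]}, {"offset": [-4, -11, -12.5], "jaw": 4, "delta_rot": [0, 0, 0]}, {"offset": [-5.2, -14, -12.5], "jaw": 4, "delta_rot": [0, 0, 0]}])

```text
time: 22.65
position: [0.6178, 0.0955, 0.2462]
tool_rot: [1.0, 0.019, 0.001, -0.0]
ft_force: [0.8, 1.0, 0.4]
grip_width: 0.0394
```

```bash
python3 - <<'E'
from h import *
go(clip(46,.12),2.2)
E
```

```text
t 22.65 pos [0.6178 0.0955 0.2462] th 2.12 F [0.7573 1.0346 0.4208] w 0.0394
offset [ -9.   -28.3   12.63] rot [-0.04 -0.06 -0.08]
```

Call:
drive_tool(plan=[{"offset": [-1.2, -3.8, 0], "jaw": 4, "delta_rot": [0, 0, 0]}, {"offset": [-2.4, -7.6, 1], "jaw": 4, "delta_rot": [0, 0, 0]}, {"offset": [-3.6, -11.4, 2.5], "jaw": 4, "delta_rot": [0, 0, 0]}, {"offset": [-4.8, -15.1, 4], "jaw": 4, "delta_rot": [0, 0, 0]}, {"offset": [-6, -18.8, 5.5], "jaw": 4, "delta_rot": [0, 0, 0]}, {"offset": [-7.1, -22.4, 7], "jaw": 4, "delta_rot": [0, 0, 0]}, {"offset": [-8.2, -25.8, 9], "jaw": 4, "delta_rot": [0, 0, 0]}, {"offset": [-8.8, -27.8, 11], "jaw": 4, "delta_rot": [0, 0, 0]}])

```text
time: 23.32
position: [0.5193, 0.3721, 0.1355]
tool_rot: [1.0, 0.02, 0.001, -0.001]
ft_force: [1.0, -0.8, -0.6]
grip_width: 0.0399
```

```bash
python3 - <<'E'
from h import *
go(clip(46,.042),2.2)
E
```

```text
t 23.32 pos [0.5193 0.3721 0.1355] th 2.28 F [ 0.9689 -0.802  -0.5677] w 0.0399
offset [-0.18 -0.27  9.35] rot [-0.13 -0.11  0.08]
```

Call:
drive_tool(plan=[{"offset": [-0.1, -0.2, 2], "jaw": 4, "delta_rot": [0, 0, 0]}, {"offset": [-0.1, -0.2, 4.5], "jaw": 4, "delta_rot": [0, 0, 0]}, {"offset": [-0.1, -0.2, 7], "jaw": 4, "delta_rot": [0, 0, 0]}, {"offset": [-0.1, -0.2, 8.6], "jaw": 4, "delta_rot": [0, 0, 0]}, {"offset": [-0.1, -0.2, 9.2], "jaw": 4, "delta_rot": [0, 0, 0]}, {"offset": [-0.1, -0.2, 9.2], "jaw": 4, "delta_rot": [0, 0, 0]}, {"offset": [-0.1, -0.2, 9.2], "jaw": 3, "delta_rot": [0, 0, 0]}, {"offset": [-0.1, -0.2, 9.2], "jaw": 2, "delta_rot": [0, 0, 0]}], squeeze=55)

```text
time: 23.98
position: [0.5208, 0.3707, 0.0446]
tool_rot: [1.0, 0.019, 0.001, -0.001]
ft_force: [-0.2, 0.3, 1.1]
grip_width: 0.0332
```

```bash
python3 - <<'E'
from h import *
go(clip(46,.042),2.2)
E
```

```text
t 23.98 pos [0.5208 0.3707 0.0446] th 2.13 F [-0.1822  0.2505  1.0607] w 0.0332
offset [-0.31 -0.44  0.26] rot [-0.07 -0.16 -0.07]
```

Call:
drive_tool(plan=[{"offset": [-0.3, -0.4, 0.2], "jaw": 3, "delta_rot": [0, 0, 0]}, {"offset": [-0.3, -0.4, 0.2], "jaw": 2, "delta_rot": [0, 0, 0]}, {"offset": [-0.3, -0.4, 0.2], "jaw": 0.5, "delta_rot": [0, 0, 0]}, {"offset": [-0.3, -0.4, 0.2], "jaw": 0.5, "delta_rot": [0, 0, 0]}, {"offset": [-0.3, -0.4, 0.2], "jaw": 0.5, "delta_rot": [0, 0, 0]}, {"offset": [-0.3, -0.4, 0.2], "jaw": 0.5, "delta_rot": [0, 0, 0]}, {"offset": [-0.3, -0.4, 0.2], "jaw": 0.5, "delta_rot": [0, 0, 0]}, {"offset": [-0.3, -0.4, 0.2], "jaw": 0.5, "delta_rot": [0, 0, 0]}], squeeze=55)

```text
time: 24.65
position: [0.5179, 0.3744, 0.0417]
tool_rot: [1.0, 0.019, 0.002, -0.001]
ft_force: [2.1, -0.3, 1.9]
grip_width: 0.0116
```

Call:
drive_tool(plan=[{"offset": [0, 0, -0.4], "jaw": 0.5, "delta_rot": [0, 0, 0]}, {"offset": [0, 0, -0.8], "jaw": 0.5, "delta_rot": [0, 0, 0]}, {"offset": [0, 0, -1.2], "jaw": 0.5, "delta_rot": [0, 0, 0]}, {"offset": [0, 0, -1.7], "jaw": 0.5, "delta_rot": [0, 0, 0]}, {"offset": [0, 0, -3], "jaw": 0.5, "delta_rot": [0, 0, 0]}, {"offset": [0, 0, -6], "jaw": 0.5, "delta_rot": [0, 0, 0]}, {"offset": [0, 0, -9], "jaw": 0.5, "delta_rot": [0, 0, 0]}, {"offset": [0, 0, -11], "jaw": 0.5, "delta_rot": [0, 0, 0]}], squeeze=55)

```text
time: 25.32
position: [0.5156, 0.3743, 0.1543]
tool_rot: [1.0, 0.019, -0.0, -0.0]
ft_force: [0.7, 1.2, -1.7]
grip_width: 0.0116
```

```bash
python3 - <<'E'
from h import *
s=camera("scene")[:,:,::-1]
crop(s,345,190,465,340,4,"pics/s10.png")
crop(s,210,140,360,290,3,"pics/s10b.png")
go(pot(-.025,.03,.24),2.2)
E
```

```text
t 25.37 pos [0.5177 0.3755 0.1583] th 2.16 F [ 1.1059 -0.1631  0.7459] w 0.0116
offset [10.2  36.61 -8.24] rot [-0.2  -0.37 -0.03]
```

View pics/s10.png

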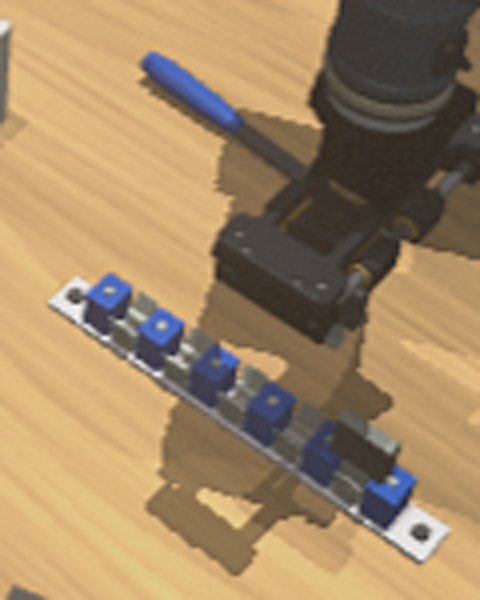

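View pics/s10b.png

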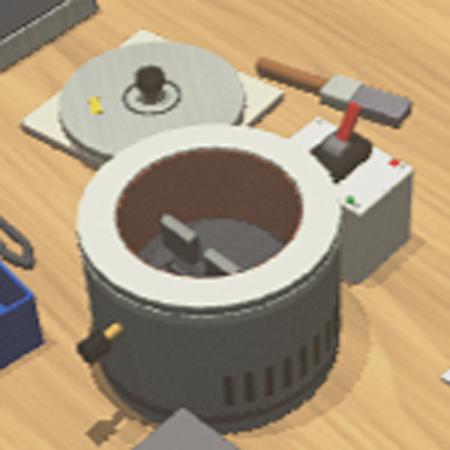

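Insert 3 is in the grip and one is left at (365,440). In the pot, one insert lies flat and one stands.

Call:
drive_tool(plan=[{"offset": [0.6, 2.4, -2.5], "jaw": 0.5, "delta_rot": [0, 0, 0]}, {"offset": [1.6, 5.8, -5], "jaw": 0.5, "delta_rot": [0, 0, 0]}, {"offset": [2.6, 9.3, -7], "jaw": 0.5, "delta_rot": [0, 0, 0]}, {"offset": [3.6, 12.9, -8.2], "jaw": 0.5, "delta_rot": [0, 0, 0]}, {"offset": [4.6, 16.5, -8.2], "jaw": 0.5, "delta_rot": [0, 0, 0]}, {"offset": [5.6, 20.1, -8.2], "jaw": 0.5, "delta_rot": [0, 0, 0]}, {"offset": [6.6, 23.7, -8.2], "jaw": 0.5, "delta_rot": [0, 0, 0]}, {"offset": [7.6, 27.3, -8.2], "jaw": 0.5, "delta_rot": [0, 0, 0]}], squeeze=55)

```text
time: 26.03
position: [0.6009, 0.1028, 0.2334]
tool_rot: [1.0, 0.019, -0.001, -0.0]
ft_force: [0.6, -0.3, -1.0]
grip_width: 0.0116
```

```bash
python3 - <<'E'
from h import *
go(pot(-.025,.03,.24),2.2)
E
```

```text
t 26.03 pos [0.6009 0.1028 0.2334] th 2.16 F [ 0.6173 -0.2648 -1.0307] w 0.0116
offset [ 2.86  9.07 -0.68] rot [-0.04  0.16 -0.05]
```

Call:
drive_tool(plan=[{"offset": [1, 3, -0.4], "jaw": 0.5, "delta_rot": [0, 0, 0]}, {"offset": [2, 6.3, -0.4], "jaw": 0.5, "delta_rot": [0, 0, 0]}, {"offset": [2.6, 8.4, -0.4], "jaw": 0.5, "delta_rot": [0, 0, 0]}, {"offset": [2.7, 8.8, 1], "jaw": 0.5, "delta_rot": [0, 0, 0]}, {"offset": [2.7, 8.8, 4], "jaw": 0.5, "delta_rot": [0, 0, 0]}, {"offset": [2.7, 8.8, 7], "jaw": 0.5, "delta_rot": [0, 0, 0]}, {"offset": [2.7, 8.8, 9], "jaw": 0.5, "delta_rot": [0, 0, 0]}, {"offset": [2.7, 8.8, 9.8], "jaw": 0.5, "delta_rot": [0, 0, 0]}], squeeze=55)

```text
time: 26.7
position: [0.6287, 0.0178, 0.1316]
tool_rot: [1.0, 0.019, -0.005, -0.001]
ft_force: [-0.2, -0.2, -1.3]
grip_width: 0.0118
```

```bash
python3 - <<'E'
from h import *
go(pot(-.025,.03,.124),2.2)
E
```

```text
t 26.7 pos [0.6287 0.0178 0.1316] th 2.13 F [-0.2055 -0.2362 -1.2897] w 0.0118
offset [0.42 0.48 0.75] rot [-0.12  0.55 -0.07]
```

Call:
drive_tool(plan=[{"offset": [0.2, 0.2, 0.5], "jaw": 0.5, "delta_rot": [0, 0, 0]}, {"offset": [0.2, 0.2, 0.7], "jaw": 0.5, "delta_rot": [0, 0, 0]}, {"offset": [0.2, 0.2, 0.7], "jaw": 2, "delta_rot": [0, 0, 0]}, {"offset": [0.2, 0.2, 0.7], "jaw": 2.5, "delta_rot": [0, 0, 0]}, {"offset": [0.2, 0.2, 0.7], "jaw": 3, "delta_rot": [0, 0, 0]}, {"offset": [0.2, 0.2, 0.7], "jaw": 3, "delta_rot": [0, 0, 0]}, {"offset": [0.2, 0.2, -1], "jaw": 3, "delta_rot": [0, 0, 0]}, {"offset": [0.2, 0.2, -4], "jaw": 3, "delta_rot": [0, 0, 0]}])

```text
time: 27.37
position: [0.6323, 0.0156, 0.1728]
tool_rot: [1.0, 0.019, -0.004, -0.001]
ft_force: [1.3, 0.3, 0.1]
grip_width: 0.0294
```

Call:
drive_tool(plan=[{"offset": [0, 0, -3.5], "jaw": 3, "delta_rot": [0, 0, 0]}, {"offset": [0, -0.5, -7], "jaw": 4, "delta_rot": [0, 0, 0]}, {"offset": [-0.5, -3, -8], "jaw": 4, "delta_rot": [0, 0, 0]}, {"offset": [-1.5, -6.5, -8], "jaw": 4, "delta_rot": [0, 0, 0]}, {"offset": [-2.5, -10.1, -8], "jaw": 4, "delta_rot": [0, 0, 0]}, {"offset": [-3.5, -13.7, -8], "jaw": 4, "delta_rot": [0, 0, 0]}, {"offset": [-4.5, -17.3, -7], "jaw": 4, "delta_rot": [0, 0, 0]}, {"offset": [-5.5, -20.9, -6], "jaw": 4, "delta_rot": [0, 0, 0]}])

```text
time: 28.03
position: [0.5721, 0.2237, 0.2367]
tool_rot: [1.0, 0.018, 0.002, -0.0]
ft_force: [0.4, 0.5, -0.6]
grip_width: 0.0402
```

```bash
python3 - <<'E'
from h import *
go(clip(92,.12),2.2)
E
```

```text
t 28.03 pos [0.5721 0.2237 0.2367] th 2.12 F [ 0.3587  0.462  -0.6007] w 0.0402
offset [ -4.95 -19.91  11.66] rot [-0.04 -0.21 -0.08]
```

Call:
drive_tool(plan=[{"offset": [-0.9, -3.6, 1], "jaw": 4, "delta_rot": [0, 0, 0]}, {"offset": [-1.8, -7.2, 2], "jaw": 4, "delta_rot": [0, 0, 0]}, {"offset": [-2.7, -10.8, 3.5], "jaw": 4, "delta_rot": [0, 0, 0]}, {"offset": [-3.6, -14.3, 5.5], "jaw": 4, "delta_rot": [0, 0, 0]}, {"offset": [-4.4, -17.5, 7.5], "jaw": 4, "delta_rot": [0, 0, 0]}, {"offset": [-4.9, -19.6, 10], "jaw": 4, "delta_rot": [0, 0, 0]}, {"offset": [-4.9, -19.9, 12], "jaw": 4, "delta_rot": [0, 0, 0]}, {"offset": [-4.9, -19.9, 13], "jaw": 4, "delta_rot": [0, 0, 0]}])

```text
time: 28.7
position: [0.5135, 0.4204, 0.1028]
tool_rot: [1.0, 0.02, -0.001, 0.001]
ft_force: [-0.4, -0.6, -0.4]
grip_width: 0.0404
```

```bash
python3 - <<'E'
from h import *
go(clip(92,.042),2.2)
E
```

```text
t 28.7 pos [0.5135 0.4204 0.1028] th 2.32 F [-0.4412 -0.5531 -0.3774] w 0.0404
offset [ 0.24 -0.06  6.08] rot [0.08 0.16 0.12]
```

Call:
drive_tool(plan=[{"offset": [0.1, 0, 2], "jaw": 4, "delta_rot": [0, 0, 0]}, {"offset": [0.1, 0, 4], "jaw": 4, "delta_rot": [0, 0, 0]}, {"offset": [0.1, 0, 5.3], "jaw": 4, "delta_rot": [0, 0, 0]}, {"offset": [0.1, 0, 6], "jaw": 4, "delta_rot": [0, 0, 0]}, {"offset": [0.1, 0, 6], "jaw": 4, "delta_rot": [0, 0, 0]}, {"offset": [0.1, 0, 6], "jaw": 4, "delta_rot": [0, 0, 0]}, {"offset": [0.1, 0, 6], "jaw": 3, "delta_rot": [0, 0, 0]}, {"offset": [0.1, 0, 6], "jaw": 2, "delta_rot": [0, 0, 0]}], squeeze=55)

```text
time: 29.37
position: [0.5177, 0.4195, 0.0465]
tool_rot: [1.0, 0.019, 0.001, -0.001]
ft_force: [-0.2, 0.5, -0.2]
grip_width: 0.033
```

```bash
python3 - <<'E'
from h import *
go(clip(92,.042),2.2)
E
```

```text
t 29.37 pos [0.5177 0.4195 0.0465] th 2.13 F [-0.1592  0.4928 -0.1865] w 0.033
offset [-0.19 -0.15  0.45] rot [-0.07 -0.14 -0.07]
```

Call:
drive_tool(plan=[{"offset": [-0.2, -0.1, 0.2], "jaw": 3.3, "delta_rot": [0, 0, 0]}, {"offset": [-0.2, -0.1, 0.4], "jaw": 2.5, "delta_rot": [0, 0, 0]}, {"offset": [-0.2, -0.1, 0.4], "jaw": 0.5, "delta_rot": [0, 0, 0]}, {"offset": [-0.2, -0.1, 0.4], "jaw": 0.5, "delta_rot": [0, 0, 0]}, {"offset": [-0.2, -0.1, 0.4], "jaw": 0.5, "delta_rot": [0, 0, 0]}, {"offset": [-0.2, -0.1, 0.4], "jaw": 0.5, "delta_rot": [0, 0, 0]}, {"offset": [-0.2, -0.1, 0.4], "jaw": 0.5, "delta_rot": [0, 0, 0]}, {"offset": [-0.2, -0.1, 0.4], "jaw": 0.5, "delta_rot": [0, 0, 0]}], squeeze=55)

```text
time: 30.03
position: [0.5161, 0.4203, 0.0413]
tool_rot: [1.0, 0.019, 0.001, -0.0]
ft_force: [4.0, -0.5, -1.3]
grip_width: 0.0116
```

Call:
drive_tool(plan=[{"offset": [0, 0, -0.4], "jaw": 0.5, "delta_rot": [0, 0, 0]}, {"offset": [0, 0, -0.8], "jaw": 0.5, "delta_rot": [0, 0, 0]}, {"offset": [0, 0, -1.2], "jaw": 0.5, "delta_rot": [0, 0, 0]}, {"offset": [0, 0, -1.7], "jaw": 0.5, "delta_rot": [0, 0, 0]}, {"offset": [0, 0, -3], "jaw": 0.5, "delta_rot": [0, 0, 0]}, {"offset": [0, 0, -6], "jaw": 0.5, "delta_rot": [0, 0, 0]}, {"offset": [0, 0, -9], "jaw": 0.5, "delta_rot": [0, 0, 0]}, {"offset": [0, 0, -11], "jaw": 0.5, "delta_rot": [0, 0, 0]}], squeeze=55)

```text
time: 30.7
position: [0.5142, 0.4205, 0.1547]
tool_rot: [1.0, 0.019, 0.0, -0.001]
ft_force: [0.5, -0.2, -1.7]
grip_width: 0.0114
```

```bash
python3 - <<'E'
from h import *
s=camera("scene")[:,:,::-1]
cv2.imwrite("pics/s11.png",s)
crop(s,210,140,360,290,4,"pics/s11b.png")
go(pot(-.025,-.03,.24),2.2)
E
```

```text
t 30.75 pos [0.5164 0.4218 0.1589] th 2.16 F [0.6403 0.4426 1.3141] w 0.0118
offset [ 9.95 47.23 -8.26] rot [-0.27 -0.43 -0.04]
```

View pics/s11.png

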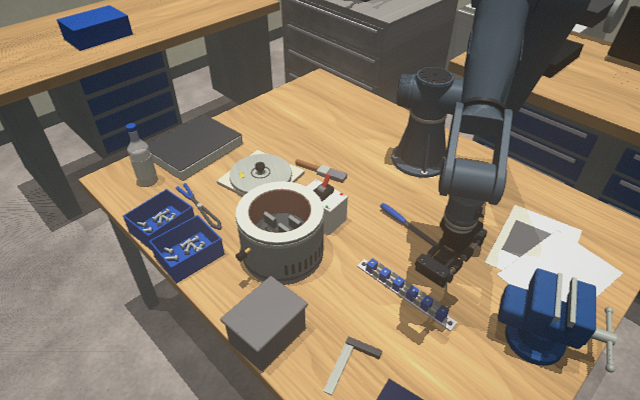

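View pics/s11b.png

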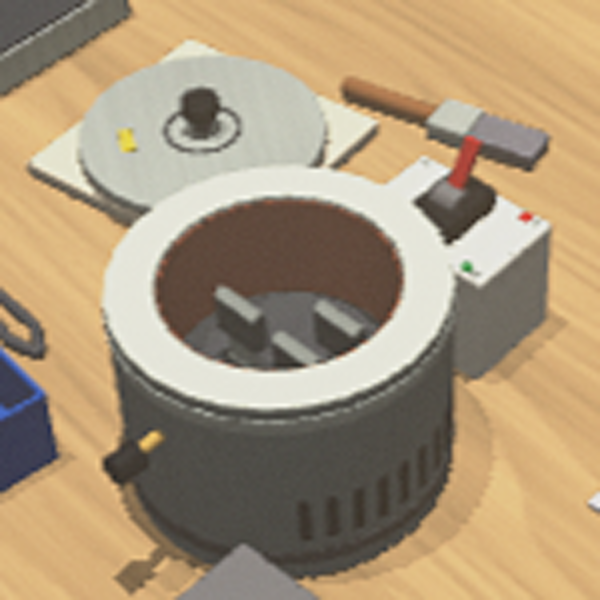

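The strip is empty and three inserts are in the pot. I'm carrying over the last one.

Call:
drive_tool(plan=[{"offset": [0.5, 2.4, -2.5], "jaw": 0.5, "delta_rot": [0, 0, 0]}, {"offset": [1.2, 5.9, -5], "jaw": 0.5, "delta_rot": [0, 0, 0]}, {"offset": [2, 9.5, -7], "jaw": 0.5, "delta_rot": [0, 0, 0]}, {"offset": [2.8, 13.1, -8.2], "jaw": 0.5, "delta_rot": [0, 0, 0]}, {"offset": [3.6, 16.8, -8.4], "jaw": 0.5, "delta_rot": [0, 0, 0]}, {"offset": [4.4, 20.5, -8.4], "jaw": 0.5, "delta_rot": [0, 0, 0]}, {"offset": [5.2, 24.2, -8.4], "jaw": 0.5, "delta_rot": [0, 0, 0]}, {"offset": [6, 27.9, -8.4], "jaw": 0.5, "delta_rot": [0, 0, 0]}], squeeze=55)

```text
time: 31.42
position: [0.5837, 0.1421, 0.2357]
tool_rot: [1.0, 0.019, -0.001, -0.0]
ft_force: [0.1, 0.1, -1.9]
grip_width: 0.0114
```

```bash
python3 - <<'E'
from h import *
go(pot(-.025,-.03,.24),2.2)
E
```

```text
t 31.42 pos [0.5837 0.1421 0.2357] th 2.17 F [ 0.1228  0.08   -1.9001] w 0.0114
offset [ 4.21 19.07 -0.45] rot [-0.04  0.1  -0.03]
```

Call:
drive_tool(plan=[{"offset": [0.8, 3.7, -0.4], "jaw": 0.5, "delta_rot": [0, 0, 0]}, {"offset": [1.6, 7.4, -0.4], "jaw": 0.5, "delta_rot": [0, 0, 0]}, {"offset": [2.4, 11.1, -0.4], "jaw": 0.5, "delta_rot": [0, 0, 0]}, {"offset": [3.2, 14.6, -0.4], "jaw": 0.5, "delta_rot": [0, 0, 0]}, {"offset": [3.8, 17.5, -0.4], "jaw": 0.5, "delta_rot": [0, 0, 0]}, {"offset": [4.1, 18.6, -0.4], "jaw": 0.5, "delta_rot": [0, 0, 0]}, {"offset": [4.1, 18.8, -0.4], "jaw": 0.5, "delta_rot": [0, 0, 0]}, {"offset": [4.1, 18.8, 0.5], "jaw": 0.5, "delta_rot": [0, 0, 0]}], squeeze=55)

```text
time: 32.08
position: [0.6334, -0.0428, 0.2316]
tool_rot: [1.0, 0.018, 0.001, -0.0]
ft_force: [1.0, 0.5, -1.8]
grip_width: 0.0116
```

```bash
python3 - <<'E'
from h import *
go(pot(-.025,-.03,.124),2.2)
E
```

```text
t 32.08 pos [ 0.6334 -0.0428  0.2316] th 2.07 F [ 0.9688  0.5448 -1.8068] w 0.0116
offset [-0.09  0.4  10.76] rot [-0.02 -0.15 -0.13]
```

Call:
drive_tool(plan=[{"offset": [-0.1, 0.1, 2.5], "jaw": 0.5, "delta_rot": [0, 0, 0]}, {"offset": [-0.1, 0.1, 5], "jaw": 0.5, "delta_rot": [0, 0, 0]}, {"offset": [-0.1, 0.1, 7.5], "jaw": 0.5, "delta_rot": [0, 0, 0]}, {"offset": [-0.1, 0.1, 9.5], "jaw": 0.5, "delta_rot": [0, 0, 0]}, {"offset": [-0.1, 0.1, 10.6], "jaw": 0.5, "delta_rot": [0, 0, 0]}, {"offset": [-0.1, 0.1, 10.8], "jaw": 0.5, "delta_rot": [0, 0, 0]}, {"offset": [-0.1, 0.1, 10.8], "jaw": 1.5, "delta_rot": [0, 0, 0]}, {"offset": [-0.1, 0.1, 10.8], "jaw": 2.2, "delta_rot": [0, 0, 0]}])

```text
time: 32.75
position: [0.633, -0.0433, 0.1234]
tool_rot: [1.0, 0.019, 0.001, 0.0]
ft_force: [-0.3, -0.3, 0.6]
grip_width: 0.0162
```

Call:
drive_tool(plan=[{"offset": [0, 0, 0], "jaw": 2.5, "delta_rot": [0, 0, 0]}, {"offset": [0, 0, 0], "jaw": 2.5, "delta_rot": [0, 0, 0]}, {"offset": [0, 0, 0], "jaw": 2.5, "delta_rot": [0, 0, 0]}, {"offset": [0, 0, -2], "jaw": 2.5, "delta_rot": [0, 0, 0]}, {"offset": [0, 0, -5], "jaw": 3, "delta_rot": [0, 0, 0]}, {"offset": [0, 0, -8.5], "jaw": 4, "delta_rot": [0, 0, 0]}, {"offset": [0, 0, -12], "jaw": 5, "delta_rot": [0, 0, 0]}, {"offset": [-1, 2.5, -13], "jaw": 6, "delta_rot": [0, 0, 0]}])

```text
time: 33.42
position: [0.6273, -0.0667, 0.2591]
tool_rot: [1.0, 0.021, 0.007, 0.001]
ft_force: [0.6, -0.4, 1.1]
grip_width: 0.0425
```

```bash
python3 - <<'E'
from h import *
go([.4902,-.323,.24],2.2)
E
```

```text
t 33.42 pos [ 0.6273 -0.0667  0.2591] th 2.37 F [ 0.6227 -0.396   1.0858] w 0.0425
offset [-14.78  25.03   1.75] rot [ 0.07 -0.75  0.17]
```

Call:
drive_tool(plan=[{"offset": [-2.5, 1, -0.5], "jaw": 6, "delta_rot": [0, 0, 0]}, {"offset": [-6, 2.2, -1], "jaw": 6, "delta_rot": [0, 0, 0]}, {"offset": [-9.5, 3.5, -1.5], "jaw": 6, "delta_rot": [0, 0, 0]}, {"offset": [-13, 5, -2], "jaw": 6, "delta_rot": [0, 0, 0]}, {"offset": [-16.5, 6.5, -2], "jaw": 6, "delta_rot": [0, 0, 0]}, {"offset": [-19, 8, -2], "jaw": 6, "delta_rot": [0, 0, 0]}, {"offset": [-20, 8.5, -2], "jaw": 6, "delta_rot": [0, 0, 0]}, {"offset": [-20, 8.5, -2], "jaw": 6, "delta_rot": [0, 0, 0]}])

```text
time: 34.08
position: [0.4248, -0.1626, 0.2728]
tool_rot: [1.0, 0.017, 0.0, 0.0]
ft_force: [0.0, -0.4, 0.5]
grip_width: 0.0598
```

```bash
python3 - <<'E'
from h import *
s=camera("scene")[:,:,::-1];t=camera("top")[:,:,::-1]
crop(s,210,140,360,290,4,"pics/s12.png");crop(t,270,90,470,240,4,"pics/t12.png")
go([.4902,-.323,.24],2.2)
E
```

```text
t 34.18 pos [ 0.4274 -0.162   0.2727] th 2.06 F [ 0.247  -0.4062 -0.613 ] w 0.0601
offset [ 5.69 16.31  3.3 ] rot [ 0.04 -0.14 -0.14]
```

View pics/s12.png

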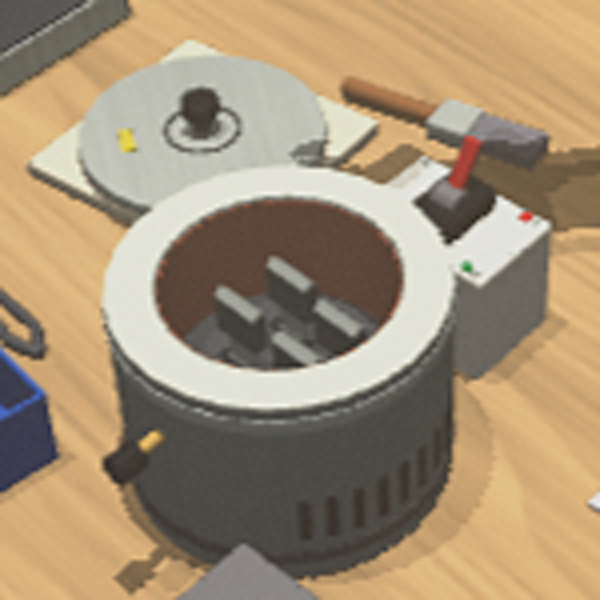

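View pics/t12.png

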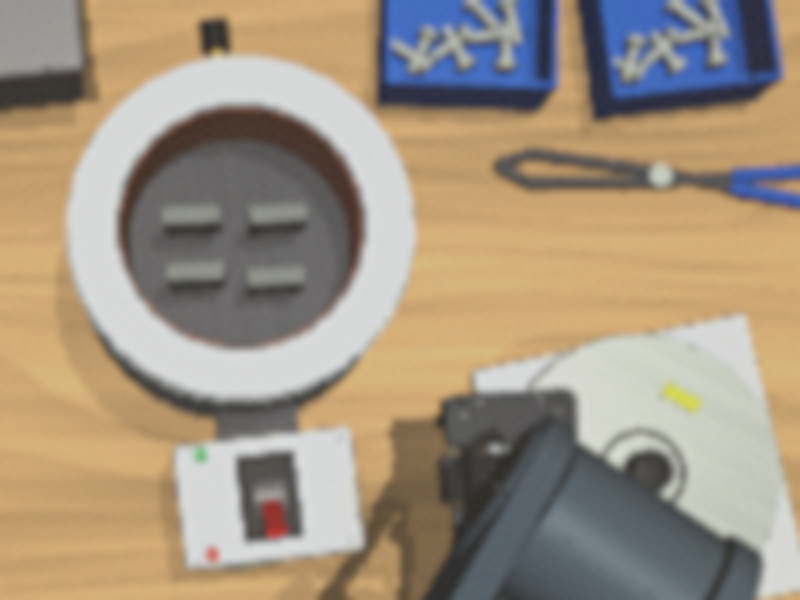

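All four inserts stand in the pot, the lever is off, and the lid is on the tile. I'll refine the knob position (top crop (650,470), scene crop (201,105)) and the mouth centre.

```bash
python3 - <<'E'
from h import *
print(two((210+201/4,140+105/4),(270+650/4,90+470/4)),onz("top",270+650/4,90+470/4,.062),onz("scene",210+201/4,140+105/4,.06))
t=cv2.imread("pics/t12.png");s=cv2.imread("pics/s12.png")
for n,im,ox,oy in(("top",t,270,90),("scene",s,210,140)):
  hsv=cv2.cvtColor(im,cv2.COLOR_BGR2HSV)
  m=((hsv[:,:,1]<50)&(hsv[:,:,2]>(175))).astype(np.uint8)
  m=cv2.morphologyEx(m,cv2.MORPH_OPEN,np.ones((5,5)))
  cs,h=cv2.findContours(m,cv2.RETR_CCOMP,cv2.CHAIN_APPROX_NONE)
  for c,hh in zip(cs,h[0]):
    if cv2.contourArea(c)>20000:
      w=np.array([onz(n,ox+p[0][0]/4+.0,oy+p[0][1]/4,.175)[:2] for p in c[::5]])
      A=np.c_[2*w,np.ones(len(w))];x=np.linalg.lstsq(A,(w**2).sum(1),rcond=None)[0]
      print(n,"hole" if hh[3]>=0 else "outer",x[:2],np.sqrt(x[2]+x[0]**2+x[1]**2),cv2.contourArea(c))
E
```

```text
(array([ 0.4901, -0.3236,  0.0555]), np.float64(0.0018289778690165825)) [ 0.4904 -0.3226  0.062 ] [ 0.493  -0.3181  0.06  ]
top outer [ 0.471  -0.0321] 0.0580458676749717 21409.0
top outer [ 0.4928 -0.2962] 0.0915046001431139 34167.0
top outer [ 0.6579 -0.017 ] 0.11933272990409796 93539.5
top hole [ 0.6581 -0.0171] 0.08640225200974612 49038.0
scene outer [ 0.6319 -0.07  ] 0.15398396545606982 101505.5
scene hole [ 0.6606 -0.015 ] 0.08622780808454605 34950.0
```

Call:
drive_tool(plan=[{"offset": [0.7, 2, 0], "jaw": 6.5, "delta_rot": [0, 0, -7]}, {"offset": [1.4, 4, 0], "jaw": 6.5, "delta_rot": [0, 0, -14]}, {"offset": [2.1, 6, 0], "jaw": 7, "delta_rot": [0, 0, -21]}, {"offset": [2.8, 8, 0], "jaw": 7, "delta_rot": [0, 0, -28]}, {"offset": [3.5, 10, 0], "jaw": 7, "delta_rot": [0, 0, -35]}, {"offset": [4.2, 12, 0], "jaw": 7, "delta_rot": [0, 0, -42]}, {"offset": [4.9, 14, 0], "jaw": 7, "delta_rot": [0, 0, -49]}, {"offset": [5.6, 16, 0], "jaw": 7, "delta_rot": [0, 0, -56]}])

```text
time: 34.85
position: [0.4908, -0.3198, 0.2717]
tool_rot: [0.872, 0.489, 0.0, 0.0]
ft_force: [1.0, 0.5, 0.1]
grip_width: 0.0698
```

```bash
python3 - <<'E'
from h import *
go([.4902,-.323,.14],96)
E
```

```text
t 34.85 pos [ 0.4908 -0.3198  0.2717] th 58.59 F [0.9855 0.4993 0.1044] w 0.0698
offset [-0.31  0.11 13.17] rot [  0.05  -0.02 -37.41]
```

Call:
drive_tool(plan=[{"offset": [-0.1, 0, 1], "jaw": 7, "delta_rot": [0, 0, -7]}, {"offset": [-0.1, 0, 3], "jaw": 7, "delta_rot": [0, 0, -14]}, {"offset": [-0.1, 0, 5], "jaw": 7, "delta_rot": [0, 0, -21]}, {"offset": [-0.1, 0, 8], "jaw": 7, "delta_rot": [0, 0, -28]}, {"offset": [-0.1, 0, 11], "jaw": 7, "delta_rot": [0, 0, -34]}, {"offset": [-0.1, 0, 12.5], "jaw": 7, "delta_rot": [0, 0, -37.4]}, {"offset": [-0.1, 0, 13.2], "jaw": 7, "delta_rot": [0, 0, -37.4]}, {"offset": [-0.1, 0, 13.2], "jaw": 7, "delta_rot": [0, 0, -37.4]}])

```text
time: 35.52
position: [0.4885, -0.3191, 0.1379]
tool_rot: [0.672, 0.74, 0.0, -0.002]
ft_force: [0.2, 0.1, 0.6]
grip_width: 0.0701
```

```bash
python3 - <<'E'
from h import *
s=camera("scene")[:,:,::-1]
crop(s,210,100,360,250,4,"pics/s13.png")
go([.4902,-.323,.041],96)
E
```

```text
t 35.57 pos [ 0.489  -0.3199  0.1394] th 95.52 F [-0.2662 -0.3926 -0.2549] w 0.0701
offset [-0.33  0.09  9.84] rot [-0.01 -0.03 -0.48]
```

View pics/s13.png

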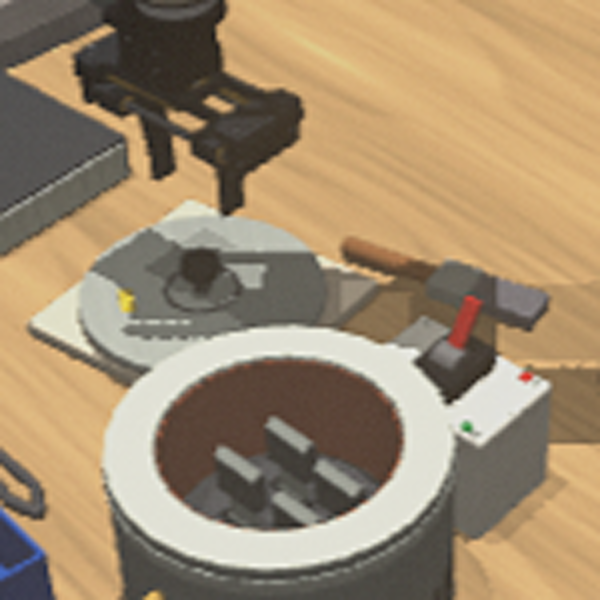

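The knob at crop (201,265) has not moved. I'm lowering onto it and gripping.

Call:
drive_tool(plan=[{"offset": [-0.2, 0.1, 2], "jaw": 7, "delta_rot": [0, 0, 0]}, {"offset": [-0.3, 0.1, 4.5], "jaw": 7, "delta_rot": [0, 0, 0]}, {"offset": [-0.3, 0.1, 7], "jaw": 7, "delta_rot": [0, 0, 0]}, {"offset": [-0.3, 0.1, 9], "jaw": 7, "delta_rot": [0, 0, 0]}, {"offset": [-0.3, 0.1, 9.6], "jaw": 7, "delta_rot": [0, 0, -0.4]}, {"offset": [-0.3, 0.1, 9.7], "jaw": 7, "delta_rot": [0, 0, -0.4]}, {"offset": [-0.3, 0.1, 9.7], "jaw": 6, "delta_rot": [0, 0, -0.4]}, {"offset": [-0.3, 0.1, 9.7], "jaw": 5, "delta_rot": [0, 0, -0.4]}], squeeze=50)

```text
time: 36.23
position: [0.4903, -0.3242, 0.0448]
tool_rot: [0.67, 0.743, -0.0, 0.002]
ft_force: [-0.3, 0.1, 0.2]
grip_width: 0.0627
```

```bash
python3 - <<'E'
from h import *
go([.4902,-.323,.041],96)
E
```

```text
t 36.23 pos [ 0.4903 -0.3242  0.0448] th 95.93 F [-0.3346  0.0699  0.1736] w 0.0627
offset [ 0.12 -0.    0.38] rot [ 0.14  0.16 -0.07]
```

Call:
drive_tool(plan=[{"offset": [0.1, 0, 0.2], "jaw": 5, "delta_rot": [0, 0, 0]}, {"offset": [0.1, 0, 0.3], "jaw": 4, "delta_rot": [0, 0, 0]}, {"offset": [0.1, 0, 0.3], "jaw": 2, "delta_rot": [0, 0, 0]}, {"offset": [0.1, 0, 0.3], "jaw": 2, "delta_rot": [0, 0, 0]}, {"offset": [0.1, 0, 0.3], "jaw": 2, "delta_rot": [0, 0, 0]}, {"offset": [0.1, 0, 0.3], "jaw": 2, "delta_rot": [0, 0, 0]}, {"offset": [0.1, 0, 0.3], "jaw": 2, "delta_rot": [0, 0, 0]}, {"offset": [0.1, 0, 0.3], "jaw": 2, "delta_rot": [0, 0, 0]}], squeeze=50)

```text
time: 36.9
position: [0.4891, -0.3226, 0.0404]
tool_rot: [0.67, 0.743, -0.0, 0.0]
ft_force: [-0.4, -0.1, 2.5]
grip_width: 0.0325
```

```bash
python3 - <<'E'
from h import *
go([.4902,-.323,.041],96)
E
```

```text
t 36.9 pos [ 0.4891 -0.3226  0.0404] th 95.94 F [-0.4285 -0.0597  2.4563] w 0.0325
offset [-0.05  0.1  -0.06] rot [ 0.03  0.04 -0.06]
```

Call:
drive_tool(plan=[{"offset": [0, 0, -0.5], "jaw": 2, "delta_rot": [0, 0, 0]}, {"offset": [0, 0, -2], "jaw": 2, "delta_rot": [0, 0, 0]}, {"offset": [0, 0, -5], "jaw": 2, "delta_rot": [0, 0, 0]}, {"offset": [0, 0, -8], "jaw": 2, "delta_rot": [0, 0, 0]}, {"offset": [0, 0, -11], "jaw": 2, "delta_rot": [0, 0, 0]}, {"offset": [0, 0, -14], "jaw": 2, "delta_rot": [0, 0, 0]}, {"offset": [0, 0, -17.5], "jaw": 2, "delta_rot": [0, 0, 0]}, {"offset": [0, 0, -20.5], "jaw": 2, "delta_rot": [0, 0, 0]}], squeeze=55)

```text
time: 37.57
position: [0.4879, -0.3211, 0.2458]
tool_rot: [0.67, 0.743, 0.0, -0.002]
ft_force: [0.7, -1.0, -6.2]
grip_width: 0.0326
```

```bash
python3 - <<'E'
from h import *
go([.6575,-.0166,.265],96)
E
```

```text
t 37.57 pos [ 0.4879 -0.3211  0.2458] th 95.94 F [ 0.6727 -0.9627 -6.1624] w 0.0326
offset [28.53 20.01 -1.89] rot [-0.1  -0.14 -0.06]
```

Call:
drive_tool(plan=[{"offset": [1.2, 0.9, -1], "jaw": 2, "delta_rot": [0, 0, 0]}, {"offset": [3.6, 2.6, -2], "jaw": 2, "delta_rot": [0, 0, 0]}, {"offset": [6.2, 4.4, -2.2], "jaw": 2, "delta_rot": [0, 0, 0]}, {"offset": [8.8, 6.2, -2.2], "jaw": 2, "delta_rot": [0, 0, 0]}, {"offset": [11.6, 8.2, -2.2], "jaw": 2, "delta_rot": [0, 0, 0]}, {"offset": [14.4, 10.1, -2.2], "jaw": 2, "delta_rot": [0, 0, 0]}, {"offset": [17, 12, -2.2], "jaw": 2, "delta_rot": [0, 0, 0]}, {"offset": [19, 13.4, -2.2], "jaw": 2, "delta_rot": [0, 0, 0]}], squeeze=55)

```text
time: 38.23
position: [0.6021, -0.1159, 0.2654]
tool_rot: [0.669, 0.743, -0.0, -0.002]
ft_force: [0.5, 0.4, -5.2]
grip_width: 0.0327
```

```bash
python3 - <<'E'
from h import *
go([.6575,-.0166,.265],96)
E
```

```text
t 38.23 pos [ 0.6021 -0.1159  0.2654] th 96.02 F [ 0.4688  0.4202 -5.1958] w 0.0327
offset [9.3  6.55 0.05] rot [-0.18 -0.19  0.02]
```

Call:
drive_tool(plan=[{"offset": [2, 1.4, 0], "jaw": 2, "delta_rot": [0, 0, 0]}, {"offset": [4.2, 3, 0], "jaw": 2, "delta_rot": [0, 0, 0]}, {"offset": [6.2, 4.4, 0], "jaw": 2, "delta_rot": [0, 0, 0]}, {"offset": [7.8, 5.5, 0], "jaw": 2, "delta_rot": [0, 0, 0]}, {"offset": [8.7, 6.1, 0], "jaw": 2, "delta_rot": [0, 0, 0]}, {"offset": [9, 6.3, 0], "jaw": 2, "delta_rot": [0, 0, 0]}, {"offset": [9, 6.3, 0], "jaw": 2, "delta_rot": [0, 0, 0]}, {"offset": [9, 6.3, 0], "jaw": 2, "delta_rot": [0, 0, 0]}], squeeze=55)

```text
time: 38.9
position: [0.6549, -0.0242, 0.2664]
tool_rot: [0.67, 0.743, -0.001, -0.001]
ft_force: [0.4, 0.3, -4.5]
grip_width: 0.0328
```

```bash
python3 - <<'E'
from h import *
s=camera("scene")[:,:,::-1];crop(s,210,100,360,250,4,"pics/s14.png")
go([.6575,-.0166,.215],96)
E
```

```text
t 38.95 pos [ 0.655  -0.0245  0.2666] th 95.88 F [ 0.2045 -0.4309 -6.3179] w 0.0328
offset [0.76 0.34 5.16] rot [-0.1   0.02 -0.12]
```

View pics/s14.png

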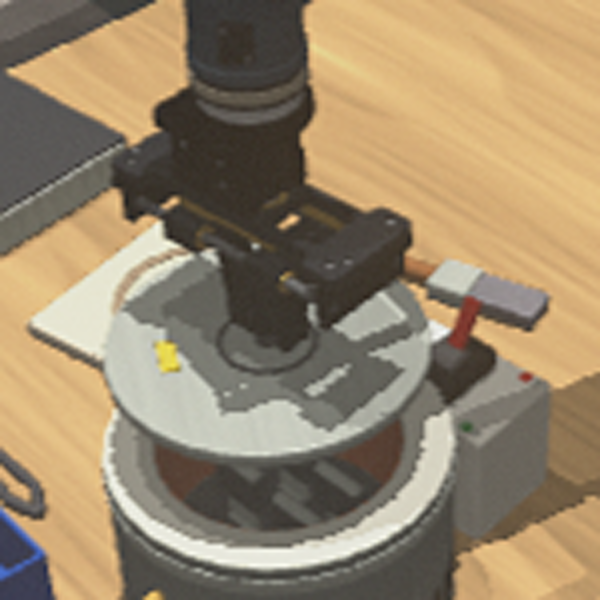

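The lid hangs level over the pot. I'll align it and lower it part of the way.

Call:
drive_tool(plan=[{"offset": [0.4, 0.2, 0.5], "jaw": 2, "delta_rot": [0, 0, 0]}, {"offset": [0.7, 0.3, 1.5], "jaw": 2, "delta_rot": [0, 0, 0]}, {"offset": [0.7, 0.3, 2.5], "jaw": 2, "delta_rot": [0, 0, 0]}, {"offset": [0.7, 0.3, 3.5], "jaw": 2, "delta_rot": [0, 0, 0]}, {"offset": [0.7, 0.3, 4.3], "jaw": 2, "delta_rot": [0, 0, 0]}, {"offset": [0.7, 0.3, 4.8], "jaw": 2, "delta_rot": [0, 0, 0]}, {"offset": [0.7, 0.3, 5], "jaw": 2, "delta_rot": [0, 0, 0]}, {"offset": [0.7, 0.3, 5], "jaw": 2, "delta_rot": [0, 0, 0]}], squeeze=55)

```text
time: 39.62
position: [0.6578, -0.0161, 0.2161]
tool_rot: [0.67, 0.743, -0.0, -0.001]
ft_force: [-0.2, 0.3, -5.3]
grip_width: 0.0325
```

```bash
python3 - <<'E'
from h import *
go([.6575,-.0166,.195],96)
E
```

```text
t 39.62 pos [ 0.6578 -0.0161  0.2161] th 95.93 F [-0.1532  0.3428 -5.2795] w 0.0325
offset [-0.05 -0.03  2.11] rot [-0.08 -0.02 -0.07]
```

Call:
drive_tool(plan=[{"offset": [0, 0, 0.4], "jaw": 2, "delta_rot": [0, 0, 0]}, {"offset": [0, 0, 0.8], "jaw": 2, "delta_rot": [0, 0, 0]}, {"offset": [0, 0, 1.2], "jaw": 2, "delta_rot": [0, 0, 0]}, {"offset": [0, 0, 1.5], "jaw": 2, "delta_rot": [0, 0, 0]}, {"offset": [0, 0, 1.7], "jaw": 2, "delta_rot": [0, 0, 0]}, {"offset": [0, 0, 1.9], "jaw": 2, "delta_rot": [0, 0, 0]}, {"offset": [0, 0, 2], "jaw": 2, "delta_rot": [0, 0, 0]}, {"offset": [0, 0, 2], "jaw": 2, "delta_rot": [0, 0, 0]}], squeeze=55)

```text
time: 40.28
position: [0.658, -0.016, 0.1968]
tool_rot: [0.67, 0.743, -0.0, -0.0]
ft_force: [-0.1, 0.9, -4.8]
grip_width: 0.0322
```

```bash
python3 - <<'E'
from h import *
go([.6575,-.0166,.195],96)
E
```

```text
t 40.28 pos [ 0.658  -0.016   0.1968] th 95.94 F [-0.0793  0.9419 -4.8141] w 0.0322
offset [-0.05 -0.06  0.18] rot [-0.02 -0.01 -0.06]
```

Call:
drive_tool(plan=[{"offset": [0, 0, 0.1], "jaw": 2, "delta_rot": [0, 0, 0]}, {"offset": [0, 0, 0.15], "jaw": 2, "delta_rot": [0, 0, 0]}, {"offset": [0, 0, 0.2], "jaw": 2, "delta_rot": [0, 0, 0]}, {"offset": [0, 0, 0.25], "jaw": 2, "delta_rot": [0, 0, 0]}, {"offset": [0, 0, 0.3], "jaw": 2, "delta_rot": [0, 0, 0]}, {"offset": [0, 0, 0.3], "jaw": 2, "delta_rot": [0, 0, 0]}, {"offset": [0, 0, 0.3], "jaw": 2, "delta_rot": [0, 0, 0]}, {"offset": [0, 0, 0.3], "jaw": 2, "delta_rot": [0, 0, 0]}], squeeze=55)

```text
time: 40.95
position: [0.6582, -0.0161, 0.1944]
tool_rot: [0.67, 0.743, 0.0, 0.0]
ft_force: [-0.7, -0.2, -1.8]
grip_width: 0.0327
```

```bash
python3 - <<'E'
from h import *
go([.6575,-.0166,.195],96)
E
```

```text
t 40.95 pos [ 0.6582 -0.0161  0.1944] th 95.94 F [-0.71  -0.218 -1.783] w 0.0327
offset [-0.04 -0.08 -0.06] rot [ 0.02  0.   -0.06]
```

The lid is down: the height matches and the load has dropped from -5.3 to -1.8 N. Releasing and rising.

Call:
drive_tool(plan=[{"offset": [0, 0, 0], "jaw": 4, "delta_rot": [0, 0, 0]}, {"offset": [0, 0, 0], "jaw": 5, "delta_rot": [0, 0, 0]}, {"offset": [0, 0, 0], "jaw": 6, "delta_rot": [0, 0, 0]}, {"offset": [0, 0, 0], "jaw": 6.5, "delta_rot": [0, 0, 0]}, {"offset": [0, 0, 0], "jaw": 7, "delta_rot": [0, 0, 0]}, {"offset": [0, 0, -2], "jaw": 7, "delta_rot": [0, 0, 0]}, {"offset": [0, 0, -5], "jaw": 7, "delta_rot": [0, 0, 0]}, {"offset": [0, 0, -8], "jaw": 7, "delta_rot": [0, 0, 0]}])

```text
time: 41.62
position: [0.6575, -0.016, 0.2739]
tool_rot: [0.67, 0.743, -0.001, -0.001]
ft_force: [0.8, 0.0, -0.1]
grip_width: 0.0693
```

```bash
python3 - <<'E'
from h import *
go(fz(-.05,.28),96)
E
```

```text
t 41.62 pos [ 0.6575 -0.016   0.2739] th 95.93 F [ 0.7529  0.0495 -0.0921] w 0.0693
offset [ -0.09 -23.46  -0.55] rot [-0.16 -0.05 -0.07]
```

Call:
drive_tool(plan=[{"offset": [0, -3, -0.6], "jaw": 3, "delta_rot": [0, 0, 0]}, {"offset": [0, -6.5, -0.6], "jaw": 0, "delta_rot": [0, 0, 0]}, {"offset": [0, -10, -0.6], "jaw": 0, "delta_rot": [0, 0, 0]}, {"offset": [0, -13.5, -0.6], "jaw": 0, "delta_rot": [0, 0, 0]}, {"offset": [0, -17, -0.6], "jaw": 0, "delta_rot": [0, 0, 0]}, {"offset": [0, -20.5, -0.6], "jaw": 0, "delta_rot": [0, 0, 0]}, {"offset": [0, -22.8, -0.6], "jaw": 0, "delta_rot": [0, 0, 0]}, {"offset": [0, -23.5, -0.6], "jaw": 0, "delta_rot": [0, 0, 0]}])

```text
time: 42.28
position: [0.4204, -0.0397, 0.2801]
tool_rot: [0.67, 0.743, -0.001, -0.001]
ft_force: [0.1, -0.0, 0.3]
grip_width: 0.0248
```

```bash
python3 - <<'E'
from h import *
s=camera("scene")[:,:,::-1];t=camera("top")[:,:,::-1]
crop(s,210,140,360,290,4,"pics/s15.png");crop(t,270,90,390,240,4,"pics/t15.png")
go(fz(-.05,.155),96)
E
```

```text
t 42.38 pos [ 0.4239 -0.0405  0.2806] th 95.88 F [ 0.8699 -0.6241  0.5685] w 0.0162
offset [-0.06  0.01 12.56] rot [ 0.08  0.03 -0.12]
```

View pics/s15.png

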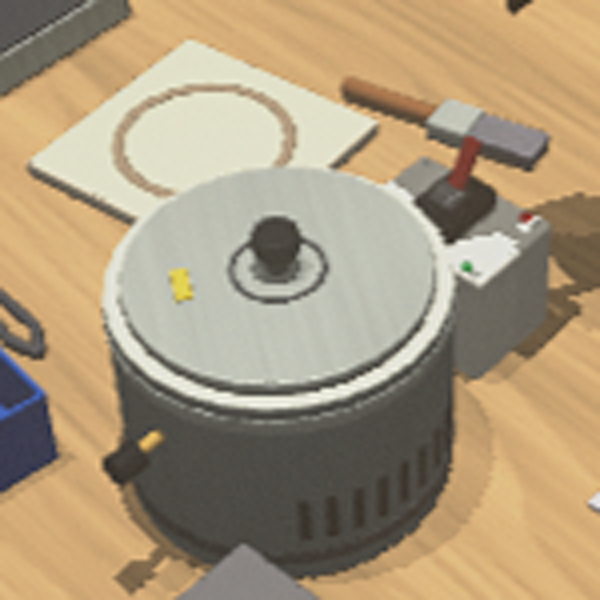

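View pics/t15.png

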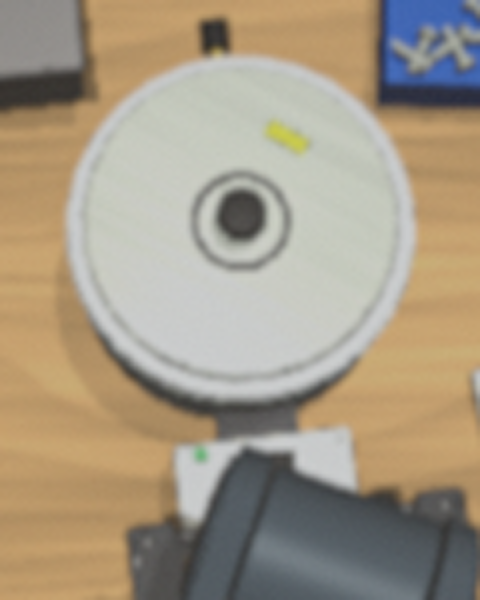

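The lid looks the same as at the start: knob at scene crop (275,240), top crop (241,216). I'm lowering behind the lever.

Call:
drive_tool(plan=[{"offset": [0, -0.2, 2], "jaw": 0, "delta_rot": [0, 0, 0]}, {"offset": [0, -0.2, 5], "jaw": 0, "delta_rot": [0, 0, 0]}, {"offset": [0, -0.2, 8], "jaw": 0, "delta_rot": [0, 0, 0]}, {"offset": [0, -0.2, 10.5], "jaw": 0, "delta_rot": [0, 0, 0]}, {"offset": [0, -0.2, 12], "jaw": 0, "delta_rot": [0, 0, 0]}, {"offset": [0, -0.2, 12.6], "jaw": 0, "delta_rot": [0, 0, 0]}, {"offset": [0, -0.2, 12.6], "jaw": 0, "delta_rot": [0, 0, 0]}, {"offset": [0, -0.2, 12.6], "jaw": 0, "delta_rot": [0, 0, 0]}])

```text
time: 43.05
position: [0.4241, -0.041, 0.1542]
tool_rot: [0.669, 0.743, 0.0, 0.001]
ft_force: [-0.8, 0.0, -0.0]
grip_width: 0.0006
```

```bash
python3 - <<'E'
from h import *
go(fz(.008,.155),96)
E
```

```text
t 43.05 pos [ 0.4241 -0.041   0.1542] th 95.95 F [-0.7691  0.0081 -0.0205] w 0.0006
offset [-0.02  5.82 -0.07] rot [ 0.07  0.03 -0.05]
```

Call:
drive_tool(plan=[{"offset": [0, 1, 0], "jaw": 0, "delta_rot": [0, 0, 0]}, {"offset": [0, 2, 0], "jaw": 0, "delta_rot": [0, 0, 0]}, {"offset": [0, 3, 0], "jaw": 0, "delta_rot": [0, 0, 0]}, {"offset": [0, 4, 0], "jaw": 0, "delta_rot": [0, 0, 0]}, {"offset": [0, 5, 0], "jaw": 0, "delta_rot": [0, 0, 0]}, {"offset": [0, 5.5, 0], "jaw": 0, "delta_rot": [0, 0, 0]}, {"offset": [0, 5.9, 0], "jaw": 0, "delta_rot": [0, 0, 0]}, {"offset": [0, 5.9, 0], "jaw": 0, "delta_rot": [0, 0, 0]}])

```text
time: 43.72
position: [0.4816, -0.0344, 0.1539]
tool_rot: [0.669, 0.743, -0.0, -0.0]
ft_force: [-2.6, -0.2, 1.0]
grip_width: 0.0002
```

```bash
python3 - <<'E'
from h import *
go(fz(.008,.155),96)
E
```

```text
t 43.72 pos [ 0.4816 -0.0344  0.1539] th 95.97 F [-2.6333 -0.1806  0.9526] w 0.0002
offset [-0.08  0.03 -0.11] rot [-0.02  0.   -0.03]
```

Call:
drive_tool(plan=[{"offset": [0, 0.1, 0], "jaw": 0, "delta_rot": [0, 0, 0]}, {"offset": [0, 0.2, 0], "jaw": 0, "delta_rot": [0, 0, 0]}, {"offset": [0, 0.3, 0], "jaw": 0, "delta_rot": [0, 0, 0]}, {"offset": [0, 0.4, 0], "jaw": 0, "delta_rot": [0, 0, 0]}, {"offset": [0, 0.4, 0], "jaw": 0, "delta_rot": [0, 0, 0]}, {"offset": [0, 0.4, 0], "jaw": 0, "delta_rot": [0, 0, 0]}, {"offset": [0, 0.4, 0], "jaw": 0, "delta_rot": [0, 0, 0]}, {"offset": [0, 0.4, 0], "jaw": 0, "delta_rot": [0, 0, 0]}])

```text
time: 44.38
position: [0.4821, -0.0342, 0.1537]
tool_rot: [0.669, 0.743, -0.002, -0.002]
ft_force: [-8.0, -3.1, 3.4]
grip_width: 0.0006
```

```bash
python3 - <<'E'
from h import *
go(fz(.008,.155),96)
E
```

```text
t 44.38 pos [ 0.4821 -0.0342  0.1537] th 95.97 F [-8.0096 -3.105   3.4267] w 0.0006
offset [-0.09 -0.02 -0.13] rot [-0.35 -0.03 -0.03]
```

The force has risen to 8 N and the arm stalled, so the lever is at its end stop. I'll back off, rise, and check.

Call:
drive_tool(plan=[{"offset": [0, -0.8, 0], "jaw": 0, "delta_rot": [0, 0, 0]}, {"offset": [0, -2, -0.5], "jaw": 0, "delta_rot": [0, 0, 0]}, {"offset": [0, -4, -3], "jaw": 0, "delta_rot": [0, 0, 0]}, {"offset": [0, -5, -6], "jaw": 0, "delta_rot": [0, 0, 0]}, {"offset": [0, -5, -10], "jaw": 0, "delta_rot": [0, 0, 0]}, {"offset": [2, -5, -12], "jaw": 0, "delta_rot": [0, 0, 0]}, {"offset": [5, -5, -13], "jaw": 0, "delta_rot": [0, 0, 0]}, {"offset": [8, -4, -13], "jaw": 0, "delta_rot": [0, 0, 0]}])

```text
time: 45.05
position: [0.4379, 0.0415, 0.2877]
tool_rot: [0.671, 0.742, 0.003, 0.004]
ft_force: [0.2, -0.6, 0.5]
grip_width: 0.0002
```

Call:
drive_tool(plan=[{"offset": [3, 0, 0], "jaw": 0, "delta_rot": [0, 0, 0]}, {"offset": [6, 0, 0], "jaw": 0, "delta_rot": [0, 0, 0]}, {"offset": [9, 0, 0], "jaw": 0, "delta_rot": [0, 0, 0]}, {"offset": [12, 0, 0], "jaw": 0, "delta_rot": [0, 0, 0]}, {"offset": [14, 0, 0], "jaw": 0, "delta_rot": [0, 0, 0]}, {"offset": [14.5, 0, 0], "jaw": 0, "delta_rot": [0, 0, 0]}, {"offset": [14.5, 0, 0], "jaw": 0, "delta_rot": [0, 0, 0]}, {"offset": [14.5, 0, 0], "jaw": 0, "delta_rot": [0, 0, 0]}])

```text
time: 45.72
position: [0.4222, 0.1852, 0.2844]
tool_rot: [0.669, 0.743, 0.0, 0.001]
ft_force: [0.7, -0.5, -0.6]
grip_width: 0.0005
```

```bash
python3 - <<'E'
from h import *
s=camera("scene")[:,:,::-1];t=camera("top")[:,:,::-1]
cv2.imwrite("pics/s16f.png",s)
crop(s,210,140,360,290,4,"pics/s16.png");crop(t,270,90,470,240,4,"pics/t16.png")
go(fz(0,.155),96)
for a in(.5,.6,.65):
  p=fz(.05*np.sin(a),.123+.05*np.cos(a));print(a,(proj("top",p)-[270,90])*4,(proj("scene",p)-[210,140])*4)
E
```

```text
t 45.82 pos [0.4223 0.1846 0.2842] th 95.87 F [-0.9841 -0.095   0.7854] w 0.0008
offset [-22.47   2.88  12.93] rot [ 0.04  0.02 -0.13]
0.5 [268.9395 457.9984] [429.7194 166.4506]
0.6 [268.0088 452.0889] [426.0352 172.0474]
0.65 [267.554  449.3091] [424.2816 174.9383]
```

View pics/s16.png

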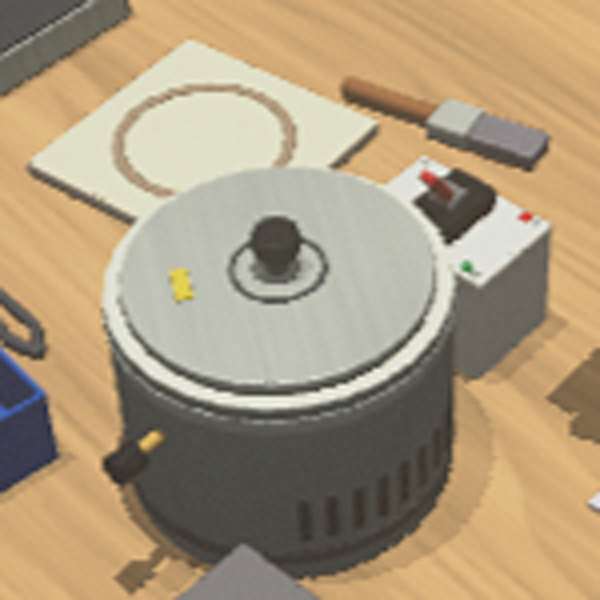

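View pics/t16.png

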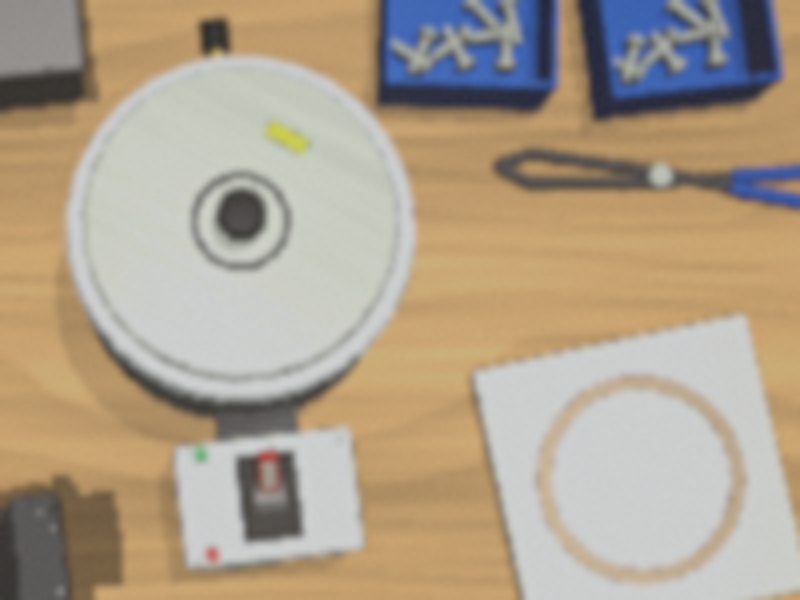

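View pics/s16f.png

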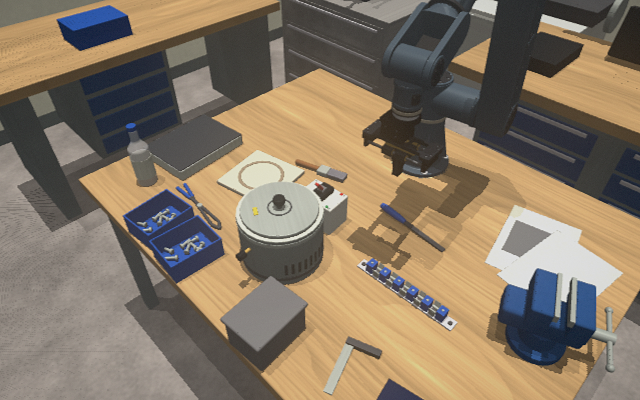

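The lever tip is at top crop (268,454) and scene crop (426,176), which fits about +0.6 rad. The lid is seated, the strip is empty, and the bench items look unmoved. Handing in.

```bash
python3 -c "
from rig import *
print(hand_in())"
```

```text
the job is handed in; nothing more can be done
None
```

The job is finished and handed in at about 46 s of the 210 s allowed. The hand-in gives no verdict, so the results below come from my own checks.

1. **Switch off:** I pushed the lever from tripped to off first. The force rose to 9 N, which means it reached its end stop.
2. **Lid to tile:** I set the lid flat on the fire-clay tile, about 4 mm from the tile's centre.
3. **Inserts:** Only four inserts were present; the fifth clip was empty from the start. All four are in the pot, and a camera view showed them standing there before the lid went back.
4. **Lid back on:** The knob showed within a pixel of where it was at the start, in both camera views.
5. **Switch on:** The lever stalled at 8 N against its stop. Its tip in the pictures fits about +0.6 rad.

In the last pictures the strip is empty, the other things on the bench look unmoved, and the arm is clear of everything. The two cameras disagreed by about 2 mm, as the calibration note warned. I saw no grip slip and no sign of the lid being knocked.

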